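Swing the helping hand and the magnifier over the solder pin

TASK

Get the soldering spot ready: with a fingertip, push the helping hand's low arm round on its post until the tip of its clip is right over the tall pin of the connector block, and only then push the magnifier's higher arm round until its lens is centred over that same pin. Only push the arms, never pinch or lift anything; the two stands and the block must stay where they stand, and the other things on the bench are to be left alone. Finish with the hand clear of everything.

Things in the scene. Friction and masses are not known exactly. Their poses are not given: they have to be found in the camera images.
- pin_top (a point): Top of the tall brass pin (6 mm thick, top 56 mm above the table) at the centre of the connector block: a loose 0.6 kg black block 70 x 70 x 20 mm carrying a round aluminium connector (36 mm across, up to 40 mm high) with the tall pin in its middle and eight tiny pins around it. The block stands between the two stands, 140 mm or so from each post.
- block: The connector block; origin at the centre of its underside, z up.
- clip_stand: Helping-hand stand, the lower of the two: loose, 1.6 kg, dark steel base 90 x 70 x 16 mm with an upright steel post 10 mm thick whose top is 100 mm above the table. Origin under the post, at the centre of the base's underside. It may stand to the left or to the right of the block.
- clip_pivot (a point): On the post's axis at the height of the clip arm, 78 mm above the table. Its x axis points along the arm towards the clip, z is up. It turns with the arm.
- clip_tip (a point): Tip of the crocodile clip, 140 mm from the post's axis on the arm's centre line, 78 mm above the table. The arm is a level square steel bar 8 x 8 mm (z 74 to 82 mm) with a hub 20 mm across at the post; from 87 to 109 mm out is the clip's body, 14 mm wide, then its 8 mm wide jaws; a round tail end reaches 46 mm out on the other side. The x axis points outwards along the arm.
- clip_arm (a joint): Angle of the clip arm on its stand, rad, growing counter-clockwise seen from above; at 0 the clip points along the stand's own -x. Turns 2.7 either way, freely on the level; friction of about 0.04 N m (well under 1 N at 80 mm from the post) keeps it where it is left. It starts pointing roughly towards the robot.
- lens_stand: Magnifier stand, the taller of the two: same base and mass, post top 172 mm above the table. Origin under the post, at the centre of the base's underside. On the other side of the block.
- lens_pivot (a point): On the post's axis at the height of the lens arm, 150 mm above the table. Its x axis points along the arm towards the lens, z is up. It turns with the arm.
- lens_centre (a point): Centre of the lens: a level round glass in a black rim, 78 mm across and 9 mm thick, 140 mm from the post's axis, 150 mm above the table. The arm is a level square steel bar 8 x 8 mm (z 146 to 154 mm) from the hub, 20 mm across, to the rim, which begins 102 mm out; a round tail end reaches 40 mm out on the other side. The x axis points outwards along the arm.
- lens_arm (a joint): Angle of the lens arm on its stand, rad, growing counter-clockwise seen from above; at 0 the lens points along the stand's own +x. Turns 2.7 either way; friction as for the clip arm. It starts pointing roughly away from the robot.
- shell: Bystander: small aluminium connector shell, 26 mm across, 24 mm high, standing near the block on the robot's side. Origin under its centre.
- terminal_strip: Bystander: small white terminal strip 16 x 36 x 18 mm, near the block on the far side. Origin under its centre.
- box_left: Bystander: clear parts box 70 x 100 mm with its lid standing open (100 mm high), on the left. Origin under its centre.
- box_right: Bystander: the same kind of open clear box, on the right. Origin under its centre.
- crimper: Bystander: crimping tool with black handles, about 230 mm long, 20 mm high, lying on the right. Origin between its handles.
- driver: Bystander: screwdriver lying on the far side of the table.
- flux_jar: Bystander: small jar 52 mm across, 50 mm high, on the left. Origin under its centre.

How it is judged:
By the outcome, as a careful person would: the job done as asked, in the order asked, and still so for the second after the job is handed in, with the robot touching nothing.
It also fails if it takes over 69 s, if anything falls off the work surface, if the arm or the gripper's body presses on something with over 40 N, if the wrist force passes 120 N, or if a joint passes its speed limit or range.

ROBOT

A 6-joint arm with a two-finger parallel gripper is mounted at the origin on the work surface. World frame = base frame: x ahead of the robot, y to its left, z up, the work surface at z = 0. Lengths are in m, angles in degrees, forces in N, time in s.
With the tool pointing down it reaches from about 0.4 to 0.825 m from the base axis. Payload 7 kg.
Tool frame: the origin (TCP) lies between the finger pads; the fingertips stand 11 mm ahead of it and the grasp point (between the pads) lies 8 mm behind it (r.tcp_to_tips is the distance from the TCP to the fingertips, in m); x points along the fingers, y is the direction in which the jaws open and shut, and the axes are right-handed (so a half turn about x gives the same grasp; the last joint's range is limited). The gripper opens to 88 mm and grips with 3 to 60 N. Pads are 19 mm wide; open, the fingers measure 130 mm over their backs; the gripper's body (78 mm by 193 mm) begins 47 mm behind the grasp point.
Start: joints at [-53.509, 20.546, 0.682, 0, -70.136, -16.507], TCP at [0.231, -0.634, 0.238] pointing down, gripper open.
Joint ranges: [-176.03, 176.03], [-82.01, 121.73], [-58.28, 71.71], [-173.87, 95.51], [-174.79, -0.11], [-173.66, 173.66]. Speed limits (degrees/s): [136.94, 136.94, 172.46, 180, 180, 180].

INTERFACE

Orientations are given as [roll, pitch, yaw] about the fixed x, y, z axes, in that order (R = Rz(yaw) Ry(pitch) Rx(roll)).
In Python, from plant import r gives the robot as it stands.
- The arm moves only by the tool arm_command, never from a script. Its argument "plan" is a list of rows, each an object of numbers: "dx", "dy", "dz": the shift along the tool's x, y, z each as a share of 0.02 m, from -1 to 1; "wx", "wy", "wz": the turn, a rotation vector about the tool's x, y, z each as a share of 0.08 rad, from -1 to 1. In form: [{"dx": .., "dy": .., "dz": .., "wx": .., "wy": .., "wz": ..}, ...]. A call has 1 to 20 rows; each row shifts and turns the pose as measured when the row begins, along the tool's axes as they then stand; what a row does not reach is not made up. A row lasts 1/12 s, in which the tool goes at most 41.7 mm and 7.16 degrees, less where a joint would pass 70% of its speed; a pose out of reach is approached as far as the arm can. A call with a number of a shift or a turn outside -1 to 1 is refused whole. A call with a gripper value outside its range is refused whole. "fingers" is the closure, from -1 (fully open) to 1 (shut), so that 0 is half open, set as the call begins (left out, the last holds). The fingers move at their own pace and stop on an object; "force" is the grip in N (left out, the last holds). Time passes only in rows, so rows that do not move let the fingers close. It gives the time, the measured TCP pose, the force and the opening at its end, in the units of the state.
- r.get_state(): the state, without advancing time (a new reading comes with each control period).
- r.capture(name): name is "side" or "top" or "wrist"; returns (picture, depth): 384x512x3 uint8, red, green, blue; 384x512 float32, m along the optical axis (not along the pixel's ray), 0 where there is no reading.
- r.camera_model(name): a dict with "vertical_fov" (degrees; the focal length in pixels is half the picture's height over the tangent of half this angle, whatever the lens; pixels are square), "cx", "cy" (the principal point, pixels), "R" (3x3) and "t" (3): a world point X has camera coordinates R X + t. Camera axes: x right, y down, z forward; pixel columns grow to the right and rows downward; lengths in m; the calibration is good to about 2 mm. The wrist camera is an equidistant fisheye: a pixel r from the principal point sees the ray r / f radians off the axis. A picture is of the moment at which its call begins: read the wrist's pose just before it. camera_model takes no time and is no camera call; for the wrist camera it gives the pose at the moment of the call.
- r.close_job(): hands the job in, once; it reports no verdict.
Trained networks look in the newest picture that a camera, given by its name, has taken for a name from the list of things; names that differ only in an ending like _2 or _b are one class to them, and where a whole thing is asked for, a point or a joint stands for the part that bears it (a point fixed in the world has none). Each returns a list of dicts, best first, with "score" (0 to 1); they miss things now and then, are a little off and sometimes report something else, mostly with a low value. They report only what shows in the picture. A call takes as long as a camera call.
- r.cut_out(camera, query): "mask" (384x512 bool, what is visible of it) and "bbox" ([left, top, width, height] in pixels, round what is visible of it).
- r.spot_point(camera, query): "centre" ([column, row] in pixels: a listed point, or the origin of a listed thing).
The state is a dict: "time_s": time; "joints": joint angles; "qd": joint speeds; "joint_torque": joint torques, N m; "tcp_pos": TCP position; "eef_rot": TCP orientation; "contact_force": force on the tool from outside, world axes, zero at the start; "moment": the same for the moment, N m; "gripper_width": finger opening in m.
Only numpy, scipy, OpenCV 4.12 (cv2) and the standard library are available. Lean on these libraries where they do the work, as an engineer would, in place of code of your own. Each camera call takes 0.05 s, during which the arm holds its last target.

## Working session

There is one attempt and no reset: what is moved stays moved. The work goes in short steps, Python scripts to look and compute and a tool call to move; the robot and the scene stay as the last step left them, time stands still between calls to the robot, and variables do not carry over. Pictures are saved under pics/ and viewed, and the job is handed in when it is done.

Besides the shell and the picture viewer there is one more tool, called after ">>>" by a JSON object that holds its "name" and its "arguments", one argument or row to a line. arm_command: Moves the arm, as the interface text tells. Shift numbers are shares of 0.02 m and turn numbers shares of 0.08 rad, none past 1 either way. Its arguments: {"type":"object","properties":{"plan":{"type":"array","items":{"type":"object","properties":{"dx":{"type":"number"},"dy":{"type":"number"},"dz":{"type":"number"},"wx":{"type":"number"},"wy":{"type":"number"},"wz":{"type":"number"}}}},"fingers":{"type":"number"},"force":{"type":"number"}},"required":["plan"]}

```bash
mkdir -p pics; ls
python3 - <<'E'
from plant import r
import cv2,numpy as np
print(r.get_state())
for n in("side","top"):
    p,d=r.capture(n); cv2.imwrite(f"pics/{n}0.png",p[:,:,::-1]); np.save(f"{n}_d.npy",d)
    m=r.camera_model(n); print(n,m)
    for q in ("pin_top","clip_pivot","clip_tip","lens_pivot","lens_centre","block","clip_stand","lens_stand","shell","terminal_strip","box_left","box_right","crimper","flux_jar","driver"):
        try:
            s=r.spot_point(n,q); print(q,[(np.round(x["centre"],1).tolist(),round(float(x["score"]),2)) for x in s[:2]])
        except Exception as e: print(q,e)
print(r.get_state()["time_s"])
E
```

```text
pics
{'time_s': 0.0, 'joints': array([-5.35095376e+01,  2.05903615e+01,  6.34816498e-01, -1.79645261e-02,
       -7.01357581e+01, -1.65070290e+01]), 'qd': array([ 0.01702696,  0.07636378, -0.10902462, -0.00334152,  0.04363464,
       -0.03966245]), 'joint_torque': array([ 1.42976420e-03, -5.82725823e+01,  2.93052900e+01,  6.99705496e+00,
        6.90956818e-03, -1.80312009e-04]), 'tcp_pos': array([ 0.23049278, -0.6339411 ,  0.23664949]), 'eef_rot': array([ 96.02905295,  89.90714765, 116.00636861]), 'contact_force': array([-1.02026111, -0.61541642, -0.38278812]), 'moment': array([-0.043858  ,  0.01812908, -0.03524073]), 'gripper_width': 0.08759812307155193}
side {'vertical_fov': 54.59654953673903, 'cx': 256.70422678413115, 'cy': 187.42642468730355, 'R': array([[-0.74965833, -0.66181139, -0.00425068],
       [-0.42030596,  0.48103773, -0.76938001],
       [ 0.51122919, -0.57498555, -0.63877721]]), 't': array([0.43127406, 0.3396094 , 0.97564945])}
pin_top [([268.4, 193.7], 0.91)]
clip_pivot [([245.1, 212.4], 0.51)]
clip_tip [([281.9, 227.9], 0.63)]
lens_pivot [([292.6, 151.4], 0.9)]
len
[... 657 characters left out ...]
, -0.0095427 , -0.97793828]]), 't': array([-0.00407753,  0.59425777,  1.08806248])}
pin_top [([263.3, 196.0], 0.81)]
clip_pivot [([219.7, 196.8], 0.69)]
clip_tip [([226.5, 242.1], 0.57)]
lens_pivot [([319.4, 185.3], 0.76)]
lens_centre [([329.0, 136.7], 0.86), ([220.2, 202.2], 0.37)]
block [([268.4, 199.7], 0.81)]
clip_stand [([220.6, 202.3], 0.82), ([329.0, 138.1], 0.29)]
lens_stand [([307.9, 191.9], 0.97)]
shell [([275.1, 225.7], 0.52)]
terminal_strip [([271.8, 170.6], 0.57)]
box_left [([110.6, 176.7], 0.78)]
box_right [([385.5, 196.2], 0.93), ([307.3, 191.8], 0.2)]
crimper [([377.0, 257.9], 0.83)]
flux_jar [([262.6, 193.8], 0.73), ([110.9, 254.8], 0.67)]
driver [([241.9, 146.8], 0.65)]
1.6
```

```bash
cat > h.py <<'E'
import numpy as np,cv2
from plant import r
def cam(n):
    m=r.camera_model(n); f=192/np.tan(np.radians(m["vertical_fov"]/2)); return m,f
def at_z(n,px,z,mf=None):
    m,f=mf or cam(n)
    d=m["R"].T@np.array([(px[0]-m["cx"])/f,(px[1]-m["cy"])/f,1.]); c=-m["R"].T@m["t"]
    return c+d*(z-c[2])/d[2]
def proj(n,X):
    m,f=cam(n); x=m["R"]@np.asarray(X)+m["t"]; return np.array([m["cx"]+f*x[0]/x[2],m["cy"]+f*x[1]/x[2]])
def cloud(n,d):
    m,f=cam(n); v,u=np.mgrid[:384,:512]
    P=np.stack([(u-m["cx"])/f*d,(v-m["cy"])/f*d,d],-1)
    return (P-m["t"])@m["R"]
E
python3 - <<'E'
from h import *
S=dict(pin_top=((268.4,193.7),(263.3,196),.056),clip_pivot=((245.1,212.4),(219.7,196.8),.078),clip_tip=((281.9,227.9),(226.5,242.1),.078),lens_pivot=((292.6,151.4),(319.4,185.3),.15),lens_centre=((272.1,134),(329,136.7),.15),clip_stand=((245.6,227.4),(220.6,202.3),0),lens_stand=((291.8,188),(307.9,191.9),0),block=((272.8,206.3),(268.4,199.7),0),shell=((295.1,216.3),(275.1,225.7),0),term=((255.4,190.5),(271.8,170.6),0))
for k,(a,b,z) in S.items(): print(k,at_z("side",a,z)[:2].round(3),at_z("top",b,z)[:2].round(3))
for n in("side","top"):
    p=cv2.imread(f"pics/{n}0.png")
    c=p[100:260,180:400] if n=="side" else p[110:280,180:400]
    cv2.imwrite(f"pics/{n}0c.png",cv2.resize(c,None,fx=3.5,fy=3.5,interpolation=cv2.INTER_CUBIC))
E
```

```text
pin_top [ 0.579 -0.066] [ 0.573 -0.06 ]
clip_pivot [0.56  0.072] [0.57  0.071]
clip_tip [0.431 0.048] [0.435 0.053]
lens_pivot [ 0.593 -0.211] [ 0.581 -0.215]
lens_centre [ 0.72  -0.253] [ 0.724 -0.253]
clip_stand [0.567 0.064] [0.568 0.074]
lens_stand [ 0.576 -0.198] [ 0.593 -0.207]
block [ 0.565 -0.074] [ 0.572 -0.079]
shell [ 0.476 -0.085] [ 0.488 -0.096]
term [ 0.668 -0.098] [ 0.667 -0.094]
```

View pics/top0.png

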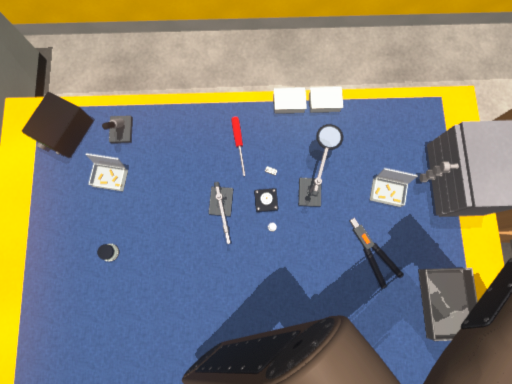

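View pics/side0c.png

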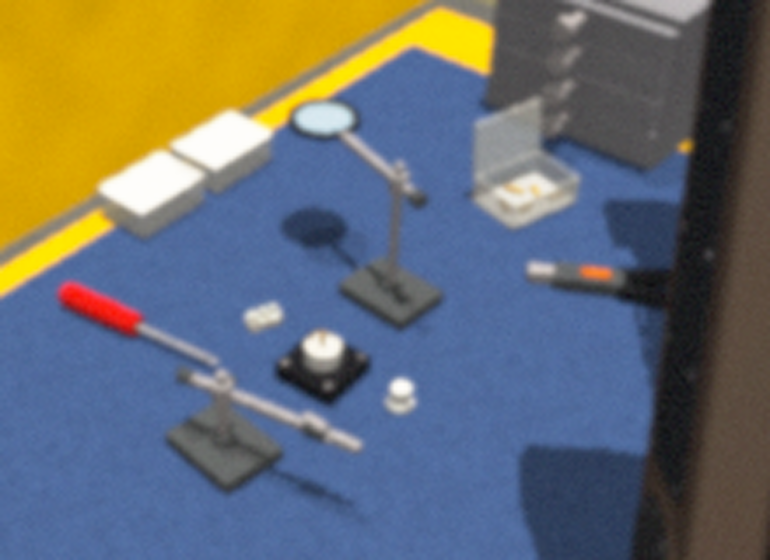

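View pics/top0c.png

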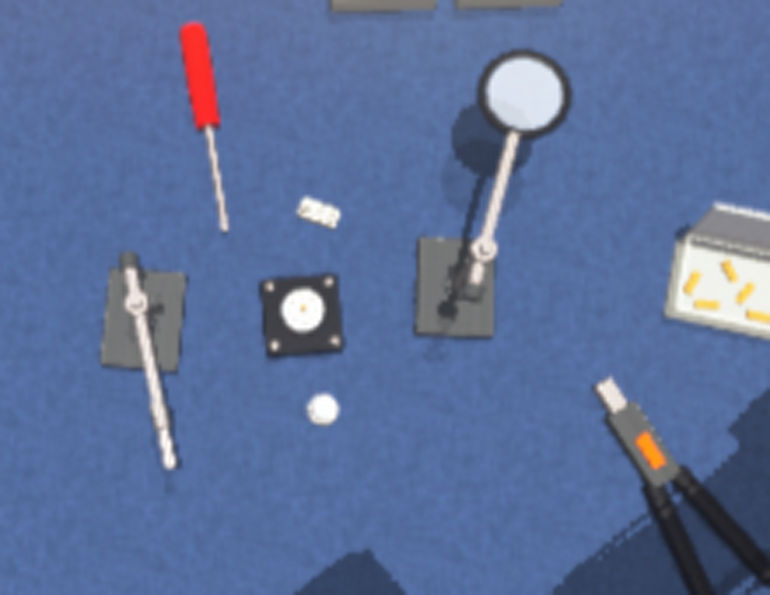

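```bash
cat >> h.py <<'E'
from scipy.spatial.transform import Rotation as Ro
def pose():
    s=r.get_state(); return np.array(s["tcp_pos"]),Ro.from_euler("xyz",s["eef_rot"],degrees=True).as_matrix(),s
E
python3 - <<'E'
from h import *
P,R,s=pose(); print(P,R.round(3),s["time_s"],s["gripper_width"])
q=lambda n,U,V:((U+.5)/3.5-.5+180,(V+.5)/3.5-.5+(100 if n=="side" else 110))
for k,n,U,V,z in [("pin","side",322,333,.056),("pin","top",303,309,.056),("cpost","side",222,374,.1),("cpost","top",136,302,.09),("ctip","side",360,446,.078),("ctip","top",171,467,.078),("lpost","side",399,165,.172),("lpost","top",484,249,.16),("lens","side",324,117,.1545),("lens","top",524,93,.1545),("shell","side",400,384,.024),("shell","top",323,409,.024)]:
    print(k,n,at_z(n,q(n,U,V),z)[:2].round(3))
E
```

```text
[ 0.23067683 -0.63435043  0.2375649 ] [[-0.    -0.342  0.94 ]
 [-0.     0.94   0.342]
 [-1.    -0.    -0.   ]] 1.6 0.08782457065952966
pin side [ 0.567 -0.068]
pin top [ 0.567 -0.069]
cpost side [0.567 0.073]
cpost top [0.571 0.074]
ctip side [0.432 0.044]
ctip top [0.432 0.047]
lpost side [ 0.588 -0.209]
lpost top [ 0.592 -0.21 ]
lens side [ 0.72  -0.252]
lens top [ 0.724 -0.253]
shell side [ 0.486 -0.089]
shell top [ 0.483 -0.085]
```

>>> {"name": "arm_command", "arguments": {
  "plan": [
    {"dy":1,"dz":0.8},
    {"dy":1,"dz":0.8},
    {"dy":1,"dz":0.8},
    {"dy":1,"dz":0.8},
    {"dy":1,"dz":0.8},
    {"dy":1,"dz":0.8},
    {"dy":1,"dz":0.8},
    {"dy":1,"dz":0.8},
    {"dy":1,"dz":0.8},
    {"dy":1,"dz":0.8},
    {"dy":1,"dz":0.8},
    {"dy":1,"dz":0.8},
    {"dy":1,"dz":0.8},
    {"dy":1,"dz":0.8},
    {"dy":1,"dz":0.8},
    {"dy":1,"dz":0.8},
    {"dy":1,"dz":0.8},
    {"dy":1,"dz":0.8},
    {"dy":1,"dz":0.8},
    {"dy":1,"dz":0.8}
  ],
  "fingers": 1,
  "force": 10
}}

```text
schema error: expected keys dx, dy, dz, wx, wy, wz
```

>>> {"name": "arm_command", "arguments": {
  "plan": [
    {"dx":0,"dy":1,"dz":0.8,"wx":0,"wy":0,"wz":0},
    {"dx":0,"dy":1,"dz":0.8,"wx":0,"wy":0,"wz":0},
    {"dx":0,"dy":1,"dz":0.8,"wx":0,"wy":0,"wz":0},
    {"dx":0,"dy":1,"dz":0.8,"wx":0,"wy":0,"wz":0},
    {"dx":0,"dy":1,"dz":0.8,"wx":0,"wy":0,"wz":0},
    {"dx":0,"dy":1,"dz":0.8,"wx":0,"wy":0,"wz":0},
    {"dx":0,"dy":1,"dz":0.8,"wx":0,"wy":0,"wz":0},
    {"dx":0,"dy":1,"dz":0.8,"wx":0,"wy":0,"wz":0},
    {"dx":0,"dy":1,"dz":0.8,"wx":0,"wy":0,"wz":0},
    {"dx":0,"dy":1,"dz":0.8,"wx":0,"wy":0,"wz":0},
    {"dx":0,"dy":1,"dz":0.8,"wx":0,"wy":0,"wz":0},
    {"dx":0,"dy":1,"dz":0.8,"wx":0,"wy":0,"wz":0},
    {"dx":0,"dy":1,"dz":0.8,"wx":0,"wy":0,"wz":0},
    {"dx":0,"dy":1,"dz":0.8,"wx":0,"wy":0,"wz":0},
    {"dx":0,"dy":1,"dz":0.8,"wx":0,"wy":0,"wz":0},
    {"dx":0,"dy":1,"dz":0.8,"wx":0,"wy":0,"wz":0},
    {"dx":0,"dy":1,"dz":0.8,"wx":0,"wy":0,"wz":0},
    {"dx":0,"dy":1,"dz":0.8,"wx":0,"wy":0,"wz":0},
    {"dx":0,"dy":1,"dz":0.8,"wx":0,"wy":0,"wz":0},
    {"dx":0,"dy":1,"dz":0.8,"wx":0,"wy":0,"wz":0}
  ],
  "fingers": 1,
  "force": 10
}}

```text
time_s: 3.27
tcp_pos: [0.3993, -0.1317, 0.2385]
eef_rot: [-28.1, 89.6, -8.5]
contact_force: [0.1, 0.6, 0.2]
gripper_width: 0.0006
```

>>> {"name": "arm_command", "arguments": {
  "plan": [
    {"dx":0,"dy":1,"dz":0.8,"wx":0.2,"wy":0,"wz":0},
    {"dx":0,"dy":1,"dz":0.8,"wx":0.2,"wy":0,"wz":0},
    {"dx":0,"dy":1,"dz":0.8,"wx":0.2,"wy":0,"wz":0},
    {"dx":0,"dy":1,"dz":0.8,"wx":0.2,"wy":0,"wz":0},
    {"dx":0,"dy":1,"dz":0.8,"wx":0.2,"wy":0,"wz":0},
    {"dx":0,"dy":1,"dz":0.8,"wx":0.2,"wy":0,"wz":0},
    {"dx":0,"dy":1,"dz":0.8,"wx":0.2,"wy":0,"wz":0},
    {"dx":0,"dy":1,"dz":0.8,"wx":0.2,"wy":0,"wz":0},
    {"dx":0,"dy":1,"dz":0.8,"wx":0.2,"wy":0,"wz":0},
    {"dx":0,"dy":0.5,"dz":0.5,"wx":0.2,"wy":0,"wz":0},
    {"dx":0,"dy":0,"dz":0,"wx":0,"wy":0,"wz":0}
  ]
}}

```text
time_s: 4.18
tcp_pos: [0.5008, 0.1093, 0.2434]
eef_rot: [-1.1, 89.0, 9.2]
contact_force: [0.2, -0.2, 0.1]
gripper_width: 0.0004
```

```bash
cat >> h.py <<'E'
def wray(px,m):
    f=192/np.tan(np.radians(m["vertical_fov"]/2)); a=np.array([px[0]-m["cx"],px[1]-m["cy"]]); rr=np.hypot(*a); th=rr/f
    d=np.array([*(a/max(rr,1e-9)*np.sin(th)),np.cos(th)]); return m["R"].T@d, -m["R"].T@m["t"]
def wat_z(px,z,m):
    d,c=wray(px,m); return c+d*(z-c[2])/d[2]
def wproj(X,m):
    f=192/np.tan(np.radians(m["vertical_fov"]/2)); x=m["R"]@np.asarray(X)+m["t"]; rr=np.hypot(x[0],x[1]); th=np.arctan2(rr,x[2])
    return np.array([m["cx"],m["cy"]])+x[:2]/rr*th*f
def snap(tag,names=("wrist",),qs=()):
    import json
    for n in names:
        m=r.camera_model(n); p,d=r.capture(n); cv2.imwrite(f"pics/{n}_{tag}.png",p[:,:,::-1])
        json.dump({k:(v.tolist() if hasattr(v,"tolist") else v) for k,v in m.items()},open(f"pics/{n}_{tag}.json","w")); np.save(f"pics/{n}_{tag}.npy",d)
        for q,z in qs:
            for s in r.spot_point(n,q)[:2]:
                print(n,q,np.round(s["centre"],1),round(float(s["score"]),2),(wat_z(s["centre"],z,m) if n=="wrist" else at_z(n,s["centre"],z)).round(4))
def load(tag):
    import json
    m=json.load(open(f"pics/wrist_{tag}.json")); m["R"]=np.array(m["R"]); m["t"]=np.array(m["t"]); return m
E
python3 - <<'E'
from h import *
snap("1",qs=[("pin_top",.056),("clip_pivot",.078),("clip_tip",.078)])
P,R,s=pose(); print(P,R.round(3),s["time_s"]); m=load("1"); print(m["vertical_fov"],-m["R"].T@m["t"])
cv2.imwrite("pics/w1b.png",cv2.resize(cv2.imread("pics/wrist_1.png"),None,fx=1.5,fy=1.5))
E
```

```text
wrist pin_top [106.2 199.8] 0.56 [ 0.5675 -0.0741  0.056 ]
wrist clip_pivot [208.4 105.3] 0.64 [0.4331 0.0472 0.078 ]
wrist clip_tip [207.7 102.9] 0.73 [0.4307 0.0461 0.078 ]
wrist clip_tip [459.4 155.1] 0.27 [0.424  0.3557 0.078 ]
[0.49904614 0.10648257 0.243458  ] [[ 0.016 -0.178  0.984]
 [ 0.003  0.984  0.178]
 [-1.    -0.     0.016]] 4.3833
65.70646984690485 [0.43065399 0.09728106 0.39019387]
```

View pics/w1b.png

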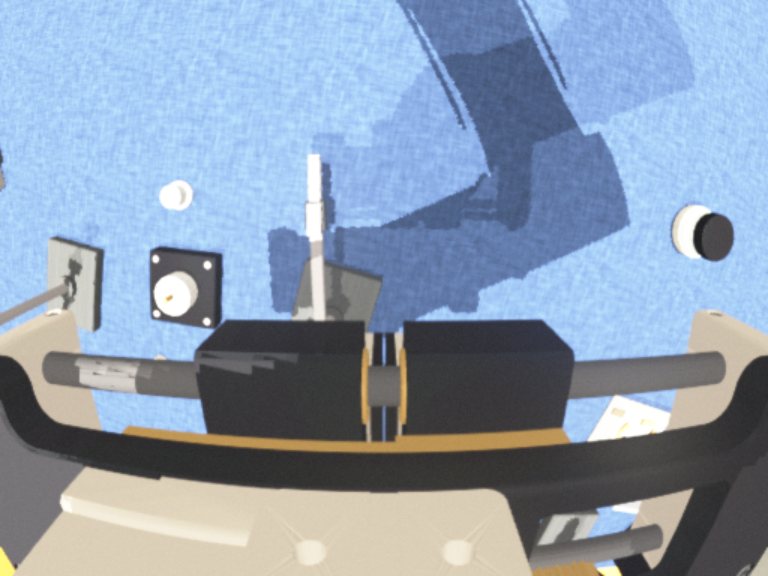

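Run:
```python
from h import *
P,R,s=pose(); m=load("1"); d=np.load("pics/wrist_1.npy")
f=192/np.tan(np.radians(m["vertical_fov"]/2))
for U,V in [(200,350),(290,330),(290,380),(290,425),(360,330),(360,400),(383,345),(383,385),(383,425),(372,345),(480,380),(570,380),(130,375),(650,375)]:
    u,v=U/1.5,V/1.5; dd=d[int(v),int(u)]
    a=np.array([u-m["cx"],v-m["cy"]]); rr=np.hypot(*a); th=rr/f
    x=np.array([*(a/rr*np.tan(th)*dd),dd]); w=m["R"].T@(x-m["t"]); print((U,V),round(float(dd),3),(R.T@(w-P)*1000).round(0))
for q in [(112,198.5),(113.5,199.5)]: print(wat_z(q,.056,m))
```

```text
(200, 350) 0.075 [-78. -30. -37.]
(290, 330) 0.087 [-66. -15. -37.]
(290, 380) 0.075 [-79. -13. -32.]
(290, 425) 0.077 [-80. -14. -23.]
(360, 330) 0.086 [-67.  -2. -37.]
(360, 400) 0.077 [-79.  -1. -28.]
(383, 345) 0.42 [245.   2.  92.]
(383, 385) 0.082 [-73.   3. -28.]
(383, 425) 0.443 [245.   2. 182.]
(372, 345) 0.154 [-4. -1. -8.]
(480, 380) 0.075 [-80.  20. -32.]
(570, 380) 0.076 [-79.  37. -31.]
(130, 375) 0.082 [-74. -50. -28.]
(650, 375) 0.083 [-72.  61. -27.]
[ 0.56407493 -0.06546216  0.056     ]
[ 0.5650084  -0.06321059  0.056     ]
```

>>> {"name": "arm_command", "arguments": {
  "plan": [
    {"dx":1,"dy":0,"dz":-0.08,"wx":0,"wy":0,"wz":0},
    {"dx":1,"dy":0,"dz":-0.08,"wx":0,"wy":0,"wz":0},
    {"dx":1,"dy":0,"dz":-0.08,"wx":0,"wy":0,"wz":0},
    {"dx":1,"dy":0,"dz":-0.08,"wx":0,"wy":0,"wz":0},
    {"dx":1,"dy":0,"dz":-0.08,"wx":0,"wy":0,"wz":0},
    {"dx":1,"dy":0,"dz":-0.08,"wx":0,"wy":0,"wz":0},
    {"dx":1,"dy":0,"dz":-0.08,"wx":0,"wy":0,"wz":0},
    {"dx":0.9,"dy":0,"dz":-0.08,"wx":0,"wy":0,"wz":0},
    {"dx":0.3,"dy":0,"dz":0,"wx":0,"wy":0,"wz":0},
    {"dx":0,"dy":0,"dz":0,"wx":0,"wy":0,"wz":0}
  ]
}}

```text
time_s: 5.22
tcp_pos: [0.4873, 0.0956, 0.0786]
eef_rot: [6.9, 88.5, 16.8]
contact_force: [-0.0, 0.1, 0.5]
gripper_width: 0.0007
```

```bash
cat >> h.py <<'E'
CP=np.array([.5695,.0735]); LP=np.array([.590,-.2095])
def clipplan(delta,r_t=.072,N=None,off=.025):
    """report tool in arm-frame of tool orientation, and row for rotating tool rigidly by delta per row about CP"""
    P,R,s=pose(); z=R[:2,2]/np.linalg.norm(R[:2,2]); y=R[:2,1]
    rel=P[:2]-CP; print("yaw z",np.degrees(np.arctan2(z[1],z[0])).round(2),"r(-z)",(-rel@z).round(4),"y off",(rel@y).round(4),"z",P[2].round(4),s["time_s"],"F",s["contact_force"].round(2))
    c,sn=np.cos(delta),np.sin(delta); M=np.array([[c,-sn],[sn,c]]); sh=M@rel-rel
    print("row dy",(sh@y/.02).round(3),"dz",(sh@z/.02).round(3),"wx",-delta/.08)
E
python3 -c "
from h import *
clipplan(.08);P,R,s=pose();print(P,R.round(3))"
```

```text
yaw z 9.83 r(-z) 0.0772 y off 0.0358 z 0.0786 5.2167 F [-0.03  0.09  0.51]
row dy -0.314 dz -0.131 wx -1.0
[0.48733024 0.09563455 0.0786215 ] [[ 0.026 -0.171  0.985]
 [ 0.008  0.985  0.171]
 [-1.     0.003  0.027]]
```

>>> {"name": "arm_command", "arguments": {
  "plan": [
    {"dx":0,"dy":-0.2,"dz":0.13,"wx":0,"wy":0,"wz":0},
    {"dx":0,"dy":-0.2,"dz":0.13,"wx":0,"wy":0,"wz":0},
    {"dx":0,"dy":-0.145,"dz":-0.05,"wx":-0.5,"wy":0,"wz":0},
    {"dx":0,"dy":-0.145,"dz":-0.05,"wx":-0.5,"wy":0,"wz":0},
    {"dx":0,"dy":-0.145,"dz":-0.05,"wx":-0.5,"wy":0,"wz":0},
    {"dx":0,"dy":-0.145,"dz":-0.05,"wx":-0.5,"wy":0,"wz":0},
    {"dx":0,"dy":-0.145,"dz":-0.05,"wx":-0.5,"wy":0,"wz":0},
    {"dx":0,"dy":-0.145,"dz":-0.05,"wx":-0.5,"wy":0,"wz":0}
  ]
}}

```text
time_s: 5.88
tcp_pos: [0.4995, 0.0688, 0.0877]
eef_rot: [-4.1, 87.7, 20.1]
contact_force: [-0.7, 1.1, -1.0]
gripper_width: 0.0005
```

```bash
python3 -c "
from h import *
clipplan(.04);P,R,s=pose();print(P,R.round(3))
snap('2',qs=[('clip_tip',.078)])
"
```

```text
yaw z 24.13 r(-z) 0.0658 y off 0.0243 z 0.0877 5.8833 F [-0.7   1.1  -1.04]
row dy -0.133 dz -0.046 wx -0.5
[0.49953761 0.06877269 0.08773211] [[ 0.038 -0.409  0.912]
 [ 0.014  0.913  0.408]
 [-0.999 -0.003  0.04 ]]
wrist clip_tip [224.  104.4] 0.56 [0.4381 0.0241 0.078 ]
wrist clip_tip [434.4 379. ] 0.41 [0.5801 0.3014 0.078 ]
```

View pics/wrist_2.png

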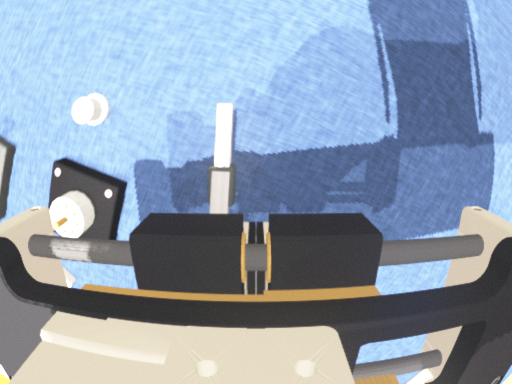

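>>> {"name": "arm_command", "arguments": {
  "plan": [
    {"dx":0.2,"dy":0,"dz":-0.1,"wx":0,"wy":0.2,"wz":0},
    {"dx":0.2,"dy":0,"dz":-0.1,"wx":0,"wy":0.2,"wz":0},
    {"dx":0.15,"dy":-0.145,"dz":-0.1,"wx":-0.4,"wy":0.1,"wz":0},
    {"dx":0.06,"dy":-0.145,"dz":-0.07,"wx":-0.4,"wy":0,"wz":0},
    {"dx":0.06,"dy":-0.145,"dz":-0.07,"wx":-0.4,"wy":0,"wz":0},
    {"dx":0.06,"dy":-0.145,"dz":-0.07,"wx":-0.4,"wy":0,"wz":0},
    {"dx":0.06,"dy":-0.145,"dz":-0.07,"wx":-0.4,"wy":0,"wz":0},
    {"dx":0.06,"dy":-0.145,"dz":-0.07,"wx":-0.4,"wy":0,"wz":0}
  ]
}}

```text
time_s: 6.65
tcp_pos: [0.4996, 0.0489, 0.0714]
eef_rot: [-140.4, 89.8, -105.4]
contact_force: [-0.3, 0.7, 0.3]
gripper_width: 0.0007
```

```bash
python3 -c "
from h import *
clipplan(.04);P,R,s=pose();print(P,R.round(3))
snap('3',qs=[('clip_tip',.078)])
"
```

```text
yaw z 35.02 r(-z) 0.0713 y off 0.0199 z 0.0714 6.65 F [-0.3   0.69  0.31]
row dy -0.143 dz -0.037 wx -0.5
[0.49963116 0.04888851 0.07144024] [[-0.001 -0.574  0.819]
 [-0.003  0.819  0.574]
 [-1.    -0.002 -0.003]]
wrist clip_tip [210.7 116.9] 0.89 [ 0.4556 -0.0072  0.078 ]
```

View pics/wrist_3.png

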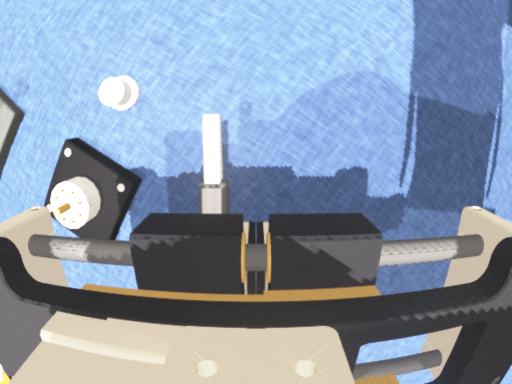

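>>> {"name": "arm_command", "arguments": {
  "plan": [
    {"dx":-0.1,"dy":-0.145,"dz":-0.04,"wx":-0.5,"wy":0,"wz":0},
    {"dx":-0.1,"dy":-0.145,"dz":-0.04,"wx":-0.5,"wy":0,"wz":0},
    {"dx":0.02,"dy":-0.145,"dz":-0.04,"wx":-0.5,"wy":0,"wz":0},
    {"dx":0.02,"dy":-0.145,"dz":-0.04,"wx":-0.5,"wy":0,"wz":0},
    {"dx":0.02,"dy":-0.145,"dz":-0.04,"wx":-0.5,"wy":0,"wz":0},
    {"dx":0.02,"dy":-0.145,"dz":-0.04,"wx":-0.5,"wy":0,"wz":0},
    {"dx":0.02,"dy":-0.145,"dz":-0.04,"wx":-0.5,"wy":0,"wz":0},
    {"dx":0.02,"dy":-0.145,"dz":-0.04,"wx":-0.5,"wy":0,"wz":0}
  ]
}}

```text
time_s: 7.42
tcp_pos: [0.5102, 0.0283, 0.0721]
eef_rot: [162.7, 89.4, -144.1]
contact_force: [-1.3, 0.3, 0.9]
gripper_width: 0.0004
```

```bash
python3 -c "
from h import *
clipplan(.04);P,R,s=pose();print(P,R.round(3))
"
```

```text
yaw z 53.19 r(-z) 0.0717 y off 0.0204 z 0.0721 7.4167 F [-1.26  0.35  0.87]
row dy -0.144 dz -0.038 wx -0.5
[0.51020449 0.02826776 0.0721309 ] [[-0.008 -0.801  0.599]
 [-0.006  0.599  0.801]
 [-1.     0.003 -0.009]]
```

>>> {"name": "arm_command", "arguments": {
  "plan": [
    {"dx":-0.1,"dy":-0.145,"dz":-0.04,"wx":-0.5,"wy":0,"wz":0},
    {"dx":-0.1,"dy":-0.145,"dz":-0.04,"wx":-0.5,"wy":0,"wz":0},
    {"dx":0,"dy":-0.145,"dz":-0.04,"wx":-0.5,"wy":0,"wz":0},
    {"dx":0,"dy":-0.145,"dz":-0.04,"wx":-0.5,"wy":0,"wz":0},
    {"dx":0,"dy":-0.145,"dz":-0.04,"wx":-0.5,"wy":0,"wz":0},
    {"dx":0,"dy":-0.145,"dz":-0.04,"wx":-0.5,"wy":0,"wz":0},
    {"dx":0,"dy":-0.145,"dz":-0.04,"wx":-0.5,"wy":0,"wz":0},
    {"dx":0,"dy":-0.145,"dz":-0.04,"wx":-0.5,"wy":0,"wz":0},
    {"dx":0,"dy":-0.145,"dz":-0.04,"wx":-0.5,"wy":0,"wz":0},
    {"dx":0,"dy":-0.1,"dz":-0.03,"wx":-0.3,"wy":0,"wz":0},
    {"dx":0,"dy":-0.05,"dz":-0.01,"wx":-0.2,"wy":0,"wz":0}
  ]
}}

```text
time_s: 8.33
tcp_pos: [0.5319, 0.0088, 0.0744]
eef_rot: [129.7, 88.8, -154.1]
contact_force: [0.2, 0.2, 0.8]
gripper_width: 0.0004
```

```bash
python3 -c "
from h import *
clipplan(.04);P,R,s=pose();print(P,R.round(3))
snap('4',qs=[('clip_tip',.078),('pin_top',.056)])
cv2.imwrite('pics/w4b.png',cv2.resize(cv2.imread('pics/wrist_4.png')[40:300,60:320],None,fx=2.3,fy=2.3,interpolation=cv2.INTER_CUBIC))
"
```

```text
yaw z 76.15 r(-z) 0.0718 y off 0.021 z 0.0744 8.3333 F [0.16 0.21 0.82]
row dy -0.144 dz -0.039 wx -0.5
[0.53187413 0.00883419 0.07444773] [[-0.019 -0.971  0.239]
 [-0.009  0.24   0.971]
 [-1.     0.017 -0.014]]
wrist clip_tip [214.8 115.7] 0.63 [ 0.5342 -0.062   0.078 ]
wrist pin_top [159.5 121. ] 0.66 [ 0.5685 -0.069   0.056 ]
```

View pics/w4b.png

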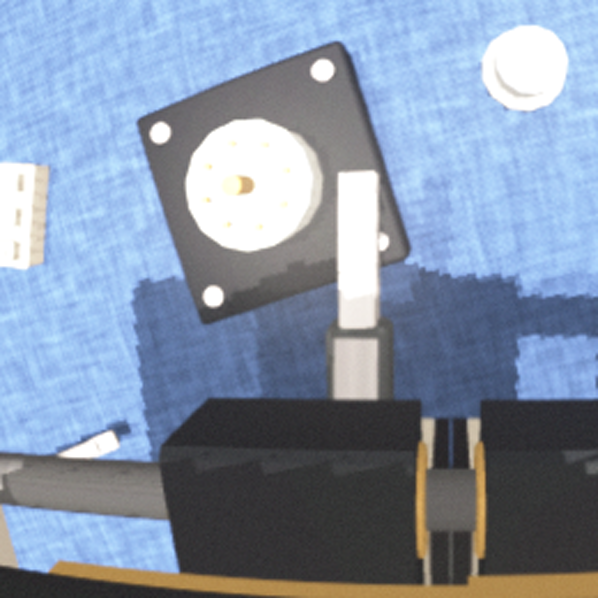

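```bash
python3 -c "
from h import *
m=load('4')
a=wat_z((160.6,119.3),.056,m);b=wat_z((215.4,114.5),.081,m);print(a,b)
c=wat_z((215.4,190),.081,m);print(c)
v=b[:2]-CP;w=a[:2]-CP;print(np.hypot(*v),np.hypot(*w),np.degrees([np.arctan2(*v[::-1]),np.arctan2(*w[::-1])]))
"
```

```text
[ 0.56758572 -0.06977037  0.056     ] [ 0.53344309 -0.06238333  0.081     ]
[ 0.54306641 -0.02673241  0.081     ]
0.1405858476255961 0.14328315556065113 [-104.86107046  -90.76549966]
```

>>> {"name": "arm_command", "arguments": {
  "plan": [
    {"dx":0,"dy":-0.145,"dz":-0.04,"wx":-0.5,"wy":0,"wz":0},
    {"dx":0,"dy":-0.145,"dz":-0.04,"wx":-0.5,"wy":0,"wz":0},
    {"dx":0,"dy":-0.145,"dz":-0.04,"wx":-0.5,"wy":0,"wz":0},
    {"dx":0,"dy":-0.145,"dz":-0.04,"wx":-0.5,"wy":0,"wz":0},
    {"dx":0,"dy":-0.072,"dz":-0.02,"wx":-0.25,"wy":0,"wz":0},
    {"dx":0,"dy":-0.036,"dz":-0.01,"wx":-0.125,"wy":0,"wz":0},
    {"dx":0,"dy":0,"dz":0,"wx":0,"wy":0,"wz":0}
  ]
}}

```text
time_s: 9.07
tcp_pos: [0.5437, 0.0033, 0.0741]
eef_rot: [117.7, 88.7, -155.3]
contact_force: [0.1, -0.0, -1.0]
gripper_width: 0.0005
```

```bash
python3 -c "
from h import *
clipplan(.04);P,R,s=pose();print(P,R.round(3))
snap('5',qs=[('clip_tip',.078),('pin_top',.056)])
cv2.imwrite('pics/w5b.png',cv2.resize(cv2.imread('pics/wrist_5.png')[40:240,120:320],None,fx=3,fy=3,interpolation=cv2.INTER_CUBIC))
"
```

```text
yaw z 86.98 r(-z) 0.0715 y off 0.022 z 0.0741 9.0667 F [ 0.13 -0.04 -0.98]
row dy -0.144 dz -0.041 wx -0.5
[0.54374381 0.00326203 0.07414071] [[-0.021 -0.998  0.053]
 [-0.01   0.053  0.999]
 [-1.     0.021 -0.011]]
wrist clip_tip [212.1 117.5] 0.66 [ 0.5607 -0.065   0.078 ]
wrist pin_top [202.5 111.8] 0.81 [ 0.5686 -0.069   0.056 ]
```

View pics/w5b.png

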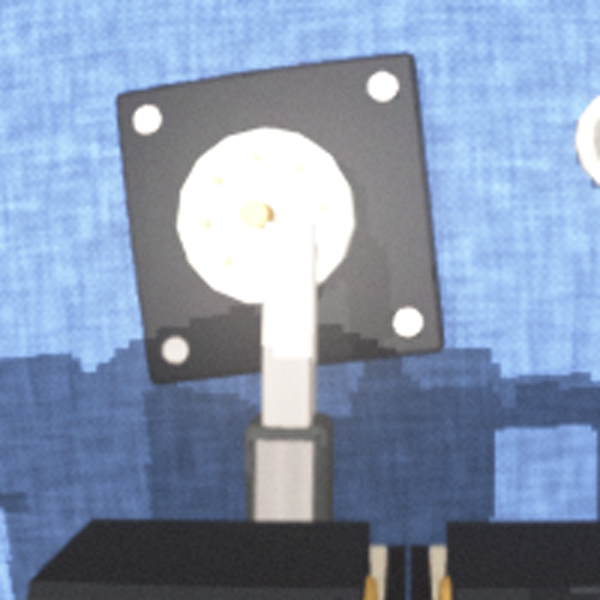

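```bash
python3 -c "
from h import *
m=load('5')
a=wat_z((204.5,111.3),.056,m);b=wat_z((216.3,113.7),.082,m);print(a,b)
for Z in(.076,.082): print(wat_z((216.3,113.7),Z,m))
v=b[:2]-CP;w=a[:2]-CP;print(np.hypot(*v),np.hypot(*w),np.degrees([np.arctan2(*v[::-1]),np.arctan2(*w[::-1])]))
"
```

```text
[ 0.56746212 -0.06914887  0.056     ] [ 0.55810936 -0.06661196  0.082     ]
[ 0.55875693 -0.06676251  0.076     ]
[ 0.55810936 -0.06661196  0.082     ]
0.1405742087834972 0.1426634302324862 [-94.64773647 -90.81846939]
```

>>> {"name": "arm_command", "arguments": {
  "plan": [
    {"dx":0,"dy":-0.072,"dz":-0.02,"wx":-0.25,"wy":0,"wz":0},
    {"dx":0,"dy":-0.072,"dz":-0.02,"wx":-0.25,"wy":0,"wz":0},
    {"dx":0,"dy":-0.072,"dz":-0.02,"wx":-0.25,"wy":0,"wz":0},
    {"dx":0,"dy":0,"dz":0,"wx":0,"wy":0,"wz":0}
  ]
}}

```text
time_s: 9.55
tcp_pos: [0.5478, 0.0019, 0.0741]
eef_rot: [113.7, 88.6, -155.6]
contact_force: [-0.1, -0.0, -0.2]
gripper_width: 0.0008
```

```bash
python3 -c "
from h import *
clipplan(.04);P,R,s=pose();print(P)
snap('6',qs=[('clip_tip',.078),('pin_top',.056)])
cv2.imwrite('pics/w6b.png',cv2.resize(cv2.imread('pics/wrist_6.png')[40:240,120:320],None,fx=3,fy=3,interpolation=cv2.INTER_CUBIC))
"
```

```text
yaw z 90.71 r(-z) 0.0713 y off 0.0226 z 0.0741 9.55 F [-0.1  -0.01 -0.16]
row dy -0.143 dz -0.042 wx -0.5
[0.54777771 0.00189665 0.07407995]
wrist clip_tip [214.6 117.7] 0.91 [ 0.5679 -0.065   0.078 ]
wrist pin_top [218.8 108.6] 0.64 [ 0.5681 -0.0702  0.056 ]
```

View pics/w6b.png

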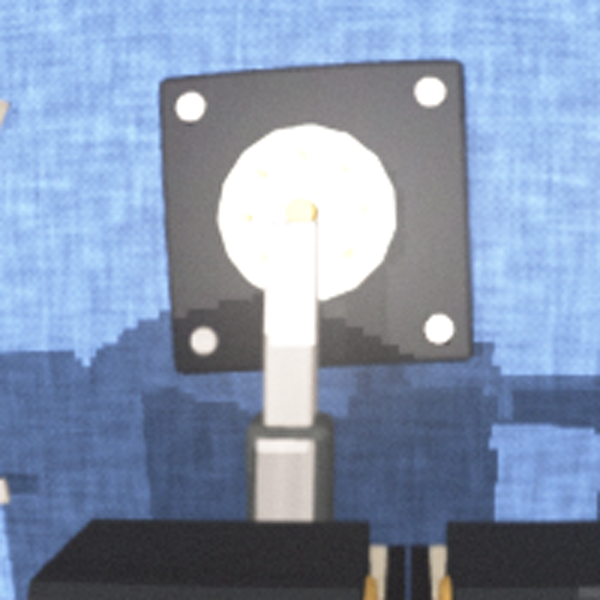

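```bash
python3 -c "
from h import *
m=load('6')
for pp,bb in [((219.7,109.8),(216.7,113.4)),((218.8,109.8),(216.7,113.4))]:
  a=wat_z(pp,.056,m);b=wat_z(bb,.082,m);print(a,b,b-a)
  v=b[:2]-CP;w=a[:2]-CP;print(np.hypot(*v),np.hypot(*w),np.degrees([np.arctan2(*v[::-1]),np.arctan2(*w[::-1])]))
"
```

```text
[ 0.56758152 -0.06949633  0.056     ] [ 0.56647928 -0.06703     0.082     ] [-0.00110224  0.00246633  0.026     ]
0.14056246627304175 0.14300920336235964 [-91.23139375 -90.76865137]
[ 0.56808473 -0.06950163  0.056     ] [ 0.56647928 -0.06703     0.082     ] [-0.00160545  0.00247163  0.026     ]
0.14056246627304175 0.14300863776238643 [-91.23139375 -90.56702974]
```

>>> {"name": "arm_command", "arguments": {
  "plan": [
    {"dx":0,"dy":0.5,"dz":0,"wx":0,"wy":0,"wz":0},
    {"dx":0,"dy":0.7,"dz":0,"wx":0,"wy":0,"wz":0},
    {"dx":0,"dy":0.7,"dz":0,"wx":0,"wy":0,"wz":0},
    {"dx":-1,"dy":0,"dz":0,"wx":0,"wy":0,"wz":0},
    {"dx":-1,"dy":0,"dz":0,"wx":0,"wy":0,"wz":0},
    {"dx":-1,"dy":0,"dz":0,"wx":0,"wy":0,"wz":0},
    {"dx":-1,"dy":0,"dz":0,"wx":0,"wy":0,"wz":0},
    {"dx":-1,"dy":0,"dz":0,"wx":0,"wy":0,"wz":0},
    {"dx":-1,"dy":0,"dz":0,"wx":0,"wy":0,"wz":0},
    {"dx":-1,"dy":0,"dz":0,"wx":0,"wy":0,"wz":0},
    {"dx":-1,"dy":0,"dz":0,"wx":0,"wy":0,"wz":0},
    {"dx":-0.5,"dy":0,"dz":0,"wx":0,"wy":0,"wz":0},
    {"dx":0,"dy":0,"dz":0,"wx":0,"wy":0,"wz":0}
  ]
}}

```text
time_s: 10.78
tcp_pos: [0.5033, 0.0024, 0.2507]
eef_rot: [109.7, 88.4, -159.9]
contact_force: [0.4, -0.1, -0.7]
gripper_width: 0.0002
```

```bash
python3 -c "
from h import *
P,R,s=pose();print(P,R.round(3),s['time_s'])
snap('7',names=('wrist','top'),qs=[('clip_tip',.078),('pin_top',.056),('lens_pivot',.15),('clip_pivot',.078)])
W=cloud('top',np.load('top_d.npy'))
mk=(W[...,2]>.06)&(W[...,0]>.4)&(W[...,1]<-.3)
q=W[mk]; 
for a in np.arange(-.9,-.3,.06):
  t=q[(q[:,1]>=a)&(q[:,1]<a+.06)]
  if len(t): print(a.round(2),t.min(0).round(2),t.max(0).round(2))
cv2.imwrite('pics/w7b.png',cv2.resize(cv2.imread('pics/wrist_7.png'),None,fx=1.5,fy=1.5,interpolation=cv2.INTER_CUBIC))
cv2.imwrite('pics/t7b.png',cv2.resize(cv2.imread('pics/top_7.png')[110:270,180:400],None,fx=3.5,fy=3.5,interpolation=cv2.INTER_CUBIC))
"
```

```text
[0.5032861  0.00240702 0.25067203] [[-0.026 -1.    -0.006]
 [-0.009 -0.006  1.   ]
 [-1.     0.026 -0.009]] 10.7833
wrist clip_tip [191.7 116.9] 0.79 [ 0.5675 -0.0667  0.078 ]
wrist pin_top [195.9 112.5] 0.63 [ 0.5666 -0.0719  0.056 ]
wrist clip_pivot [192.1 116.4] 0.28 [ 0.5671 -0.0672  0.078 ]
top pin_top [263.9 194.8] 0.72 [ 0.5769 -0.0623  0.056 ]
top lens_pivot [316.4 184.2] 0.61 [ 0.5845 -0.2072  0.15  ]
top clip_pivot [262.9 195.8] 0.59 [ 0.5696 -0.0582  0.078 ]
-0.78 [ 0.5  -0.76  0.07] [ 0.74 -0.72  0.21]
-0.72 [ 0.5  -0.72  0.06] [ 0.74 -0.66  0.21]
-0.66 [ 0.5  -0.66  0.06] [ 0.74 -0.6   0.21]
-0.6 [ 0.5  -0.6   0.06] [ 0.74 -0.55  0.19]
-0.54 [ 0.61 -0.52  0.06] [ 0.62 -0.48  0.1 ]
-0.48 [ 0.61 -0.48  0.06] [ 0.64 -0.42  0.1 ]
-0.42 [ 0.63 -0.42  0.06] [ 0.64 -0.42  0.09]
```

View pics/w7b.png

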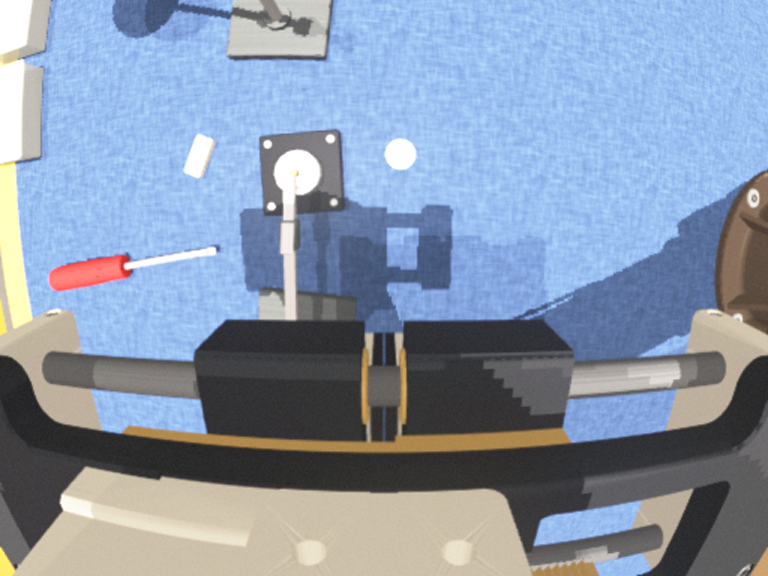

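View pics/t7b.png

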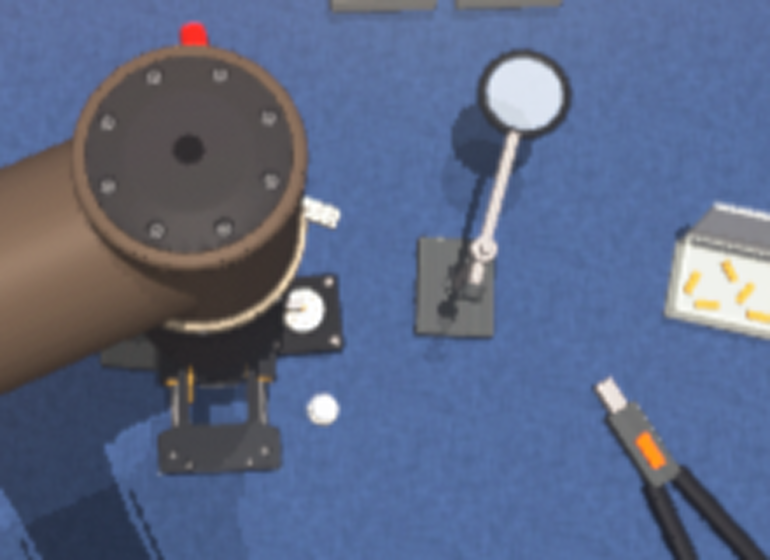

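```bash
cat >> h.py <<'E'
def go(X,yaw,n):
    """rows (n) to pose X, tool-down yaw of tool z"""
    P,R,s=pose(); print(P.round(4),R[:,0].round(3),s["time_s"],s["contact_force"].round(1))
    X=np.array(X); zz=np.array([np.cos(np.radians(yaw)),np.sin(np.radians(yaw)),0]); xx=np.array([0,0,-1.]); T=np.stack([xx,np.cross(zz,xx),zz],1)
    w=Ro.from_matrix(R.T@T).as_rotvec()
    for i in range(n):
        sh=R.T@((X-P)/n); print(i,"shift",(sh/.02).round(2),"turn",(w/n/.08).round(2)); R=R@Ro.from_rotvec(w/n).as_matrix()
E
python3 -c "
from h import *
go([.643,-.274,.25],-18,25)"
```

```text
[0.5026 0.0021 0.248 ] [-0.03  -0.011 -0.999] 11.2833 [ 0.4 -0.6  0.1]
0 shift [-0.01 -0.28 -0.55] turn [ 0.95 -0.02 -0.01]
1 shift [-0.01 -0.32 -0.53] turn [ 0.95 -0.02 -0.01]
2 shift [-0.01 -0.36 -0.51] turn [ 0.95 -0.02 -0.01]
3 shift [-0.01 -0.39 -0.48] turn [ 0.95 -0.02 -0.01]
4 shift [-0.01 -0.43 -0.45] turn [ 0.95 -0.02 -0.01]
5 shift [-0.01 -0.46 -0.41] turn [ 0.95 -0.02 -0.01]
6 shift [-0.01 -0.49 -0.38] turn [ 0.95 -0.02 -0.01]
7 shift [-0.01 -0.52 -0.34] turn [ 0.95 -0.02 -0.01]
8 shift [-0.01 -0.54 -0.3 ] turn [ 0.95 -0.02 -0.01]
9 shift [-0.01 -0.56 -0.26] turn [ 0.95 -0.02 -0.01]
10 shift [-0.01 -0.58 -0.21] turn [ 0.95 -0.02 -0.01]
11 shift [-0.01 -0.6  -0.17] turn [ 0.95 -0.02 -0.01]
12 shift [-0.01 -0.61 -0.12] turn [ 0.95 -0.02 -0.01]
13 shift [-0.01 -0.61 -0.08] turn [ 0.95 -0.02 -0.01]
14 shift [-0.01 -0.62 -0.03] turn [ 0.95 -0.02 -0.01]
15 shift [-0.01 -0.62  0.02] turn [ 0.95 -0.02 -0.01]
16 shift [-0.01 -0.62  0.06] turn [ 0.95 -0.02 -0.01]
17 shift [-0.01 -0.61  0.11] turn [ 0.95 -0.02 -0.01]
18 shift [-0.01 -0.6   0.16] turn [ 0.95 -0.02 -0.01]
19 shift [-0.01 -0.59  0.2 ] turn [ 0.95 -0.02 -0.01]
20 shift [-0.01 -0.57  0.24] turn [ 0.95 -0.02 -0.01]
21 shift [-0.01 -0.55  0.29] turn [ 0.95 -0.02 -0.01]
22 shift [-0.01 -0.53  0.33] turn [ 0.95 -0.02 -0.01]
23 shift [-0.01 -0.5   0.37] turn [ 0.95 -0.02 -0.01]
24 shift [-0.   -0.47  0.4 ] turn [ 0.95 -0.02 -0.01]
```

>>> {"name": "arm_command", "arguments": {
  "plan": [
    {"dx":0,"dy":-0.28,"dz":-0.55,"wx":0.95,"wy":-0.02,"wz":0},
    {"dx":0,"dy":-0.32,"dz":-0.53,"wx":0.95,"wy":-0.02,"wz":0},
    {"dx":0,"dy":-0.36,"dz":-0.51,"wx":0.95,"wy":-0.02,"wz":0},
    {"dx":0,"dy":-0.39,"dz":-0.48,"wx":0.95,"wy":-0.02,"wz":0},
    {"dx":0,"dy":-0.43,"dz":-0.45,"wx":0.95,"wy":-0.02,"wz":0},
    {"dx":0,"dy":-0.46,"dz":-0.41,"wx":0.95,"wy":-0.02,"wz":0},
    {"dx":0,"dy":-0.49,"dz":-0.38,"wx":0.95,"wy":-0.02,"wz":0},
    {"dx":0,"dy":-0.52,"dz":-0.34,"wx":0.95,"wy":-0.02,"wz":0},
    {"dx":0,"dy":-0.54,"dz":-0.3,"wx":0.95,"wy":-0.02,"wz":0},
    {"dx":0,"dy":-0.56,"dz":-0.26,"wx":0.95,"wy":-0.02,"wz":0},
    {"dx":0,"dy":-0.58,"dz":-0.21,"wx":0.95,"wy":-0.02,"wz":0},
    {"dx":0,"dy":-0.6,"dz":-0.17,"wx":0.95,"wy":-0.02,"wz":0},
    {"dx":0,"dy":-0.61,"dz":-0.12,"wx":0.95,"wy":-0.02,"wz":0},
    {"dx":0,"dy":-0.61,"dz":-0.08,"wx":0.95,"wy":-0.02,"wz":0},
    {"dx":0,"dy":-0.62,"dz":-0.03,"wx":0.95,"wy":-0.02,"wz":0},
    {"dx":0,"dy":-0.62,"dz":0.02,"wx":0.95,"wy":-0.02,"wz":0}
  ]
}}

```text
time_s: 12.62
tcp_pos: [0.5906, -0.1838, 0.24]
eef_rot: [141.0, 88.6, 158.5]
contact_force: [0.2, 0.1, -0.3]
gripper_width: 0.0007
```

```bash
python3 -c "
from h import *
go([.643,-.274,.25],-18,9)"
```

```text
[ 0.5906 -0.1838  0.24  ] [-0.023  0.009 -1.   ] 12.6167 [ 0.2  0.1 -0.3]
0 shift [-0.07 -0.56  0.13] turn [ 0.86 -0.03 -0.01]
1 shift [-0.07 -0.55  0.16] turn [ 0.86 -0.03 -0.01]
2 shift [-0.06 -0.54  0.2 ] turn [ 0.86 -0.03 -0.01]
3 shift [-0.06 -0.53  0.24] turn [ 0.86 -0.03 -0.01]
4 shift [-0.06 -0.51  0.27] turn [ 0.86 -0.03 -0.01]
5 shift [-0.06 -0.49  0.31] turn [ 0.86 -0.03 -0.01]
6 shift [-0.06 -0.47  0.34] turn [ 0.86 -0.03 -0.01]
7 shift [-0.06 -0.44  0.37] turn [ 0.86 -0.03 -0.01]
8 shift [-0.06 -0.42  0.4 ] turn [ 0.86 -0.03 -0.01]
```

>>> {"name": "arm_command", "arguments": {
  "plan": [
    {"dx":-0.07,"dy":-0.56,"dz":0.13,"wx":0.86,"wy":-0.03,"wz":0},
    {"dx":-0.07,"dy":-0.55,"dz":0.16,"wx":0.86,"wy":-0.03,"wz":0},
    {"dx":-0.06,"dy":-0.54,"dz":0.2,"wx":0.86,"wy":-0.03,"wz":0},
    {"dx":-0.06,"dy":-0.53,"dz":0.24,"wx":0.86,"wy":-0.03,"wz":0},
    {"dx":-0.06,"dy":-0.51,"dz":0.27,"wx":0.86,"wy":-0.03,"wz":0},
    {"dx":-0.06,"dy":-0.49,"dz":0.31,"wx":0.86,"wy":-0.03,"wz":0},
    {"dx":-0.06,"dy":-0.47,"dz":0.34,"wx":0.86,"wy":-0.03,"wz":0},
    {"dx":-0.06,"dy":-0.44,"dz":0.37,"wx":0.86,"wy":-0.03,"wz":0},
    {"dx":-0.06,"dy":-0.42,"dz":0.4,"wx":0.86,"wy":-0.03,"wz":0},
    {"dx":0,"dy":0,"dz":0,"wx":0,"wy":0,"wz":0}
  ]
}}

```text
time_s: 13.45
tcp_pos: [0.6436, -0.2817, 0.2434]
eef_rot: [154.9, 89.2, 134.7]
contact_force: [-1.3, -0.1, -0.1]
gripper_width: 0.0004
```

```bash
python3 -c "
from h import *
P,R,s=pose();print(P,R.round(3),s['time_s'])
snap('8',names=('wrist','top'),qs=[('lens_centre',.15),('pin_top',.056),('lens_pivot',.15),('clip_tip',.078)])
cv2.imwrite('pics/w8b.png',cv2.resize(cv2.imread('pics/wrist_8.png'),None,fx=1.5,fy=1.5,interpolation=cv2.INTER_CUBIC))
cv2.imwrite('pics/t8b.png',cv2.resize(cv2.imread('pics/top_8.png')[150:260,190:390],None,fx=4,fy=4,interpolation=cv2.INTER_CUBIC))
"
```

```text
[ 0.64356167 -0.28173031  0.24338655] [[-0.009  0.345  0.939]
 [ 0.009  0.939 -0.344]
 [-1.     0.006 -0.012]] 13.45
wrist pin_top [397.3  64.9] 0.66 [ 0.5704 -0.0714  0.056 ]
wrist lens_pivot [314.7 112.5] 0.82 [ 0.5914 -0.2106  0.15  ]
wrist clip_tip [409.3  58. ] 0.87 [ 0.5668 -0.0646  0.078 ]
```

View pics/w8b.png

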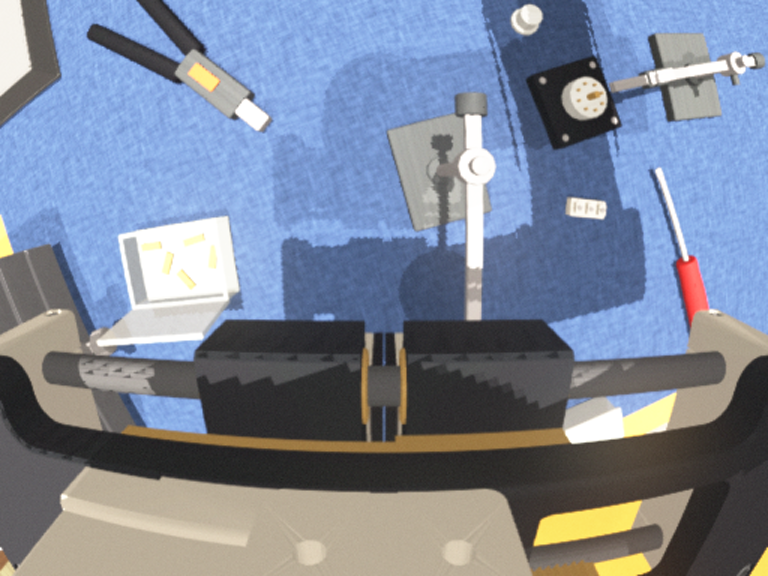

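View pics/t8b.png

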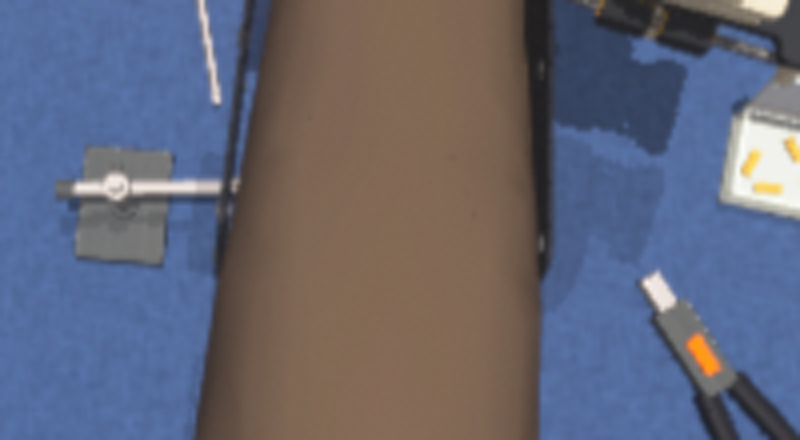

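>>> {"name": "arm_command", "arguments": {
  "plan": [
    {"dx":0.95,"dy":0,"dz":-0.03,"wx":0,"wy":0,"wz":0},
    {"dx":0.95,"dy":0,"dz":-0.03,"wx":0,"wy":0,"wz":0},
    {"dx":0.95,"dy":0,"dz":-0.03,"wx":0,"wy":0,"wz":0},
    {"dx":0.95,"dy":0,"dz":-0.03,"wx":0,"wy":0,"wz":0},
    {"dx":0.9,"dy":0.3,"dz":0,"wx":0,"wy":0,"wz":0},
    {"dx":0,"dy":0.4,"dz":0,"wx":0,"wy":0,"wz":0},
    {"dx":0,"dy":0.3,"dz":0,"wx":0,"wy":0,"wz":0}
  ]
}}

```text
time_s: 14.53
tcp_pos: [0.6479, -0.2589, 0.1509]
eef_rot: [125.7, 89.5, 106.0]
contact_force: [0.3, -0.1, 0.1]
gripper_width: 0.0004
```

```bash
cat >> h.py <<'E'
LP=np.array([.591,-.210])
def lensplan(delta):
    P,R,s=pose(); z=R[:2,2]/np.linalg.norm(R[:2,2]); y=R[:2,1]
    rel=P[:2]-LP; print("yaw z",np.degrees(np.arctan2(z[1],z[0])).round(2),"r",(rel@z).round(4),"y off",(rel@y).round(4),"z",P[2].round(4),"tilt",R[:,0].round(3),s["time_s"],"F",s["contact_force"].round(2))
    c,sn=np.cos(delta),np.sin(delta); M=np.array([[c,-sn],[sn,c]]); sh=M@rel-rel
    print("row dy",(sh@y/.02).round(3),"dz",(sh@z/.02).round(3),"wx",-delta/.08)
E
python3 -c "
from h import *
m=load('8')
a=wat_z((479/1.5,165/1.5),.172,m);b=wat_z((474.5/1.5,315/1.5),.154,m);c=wat_z((473/1.5,120/1.5),.154,m);print(a,b,c,np.degrees(np.arctan2(*(b-c)[:2][::-1])))
lensplan(.05)"
```

```text
[ 0.58976225 -0.21098449  0.172     ] [ 0.66933385 -0.23550657  0.154     ] [ 0.56641865 -0.20185357  0.154     ] -18.107607093452614
yaw z -19.73 r 0.07 y off -0.0268 z 0.1509 tilt [-0.002  0.008 -1.   ] 14.5333 F [ 0.32 -0.13  0.09]
row dy 0.177 dz 0.063 wx -0.625
```

>>> {"name": "arm_command", "arguments": {
  "plan": [
    {"dx":0.1,"dy":0.2,"dz":0.05,"wx":-0.5,"wy":0,"wz":0},
    {"dx":0.1,"dy":0.2,"dz":0.05,"wx":-0.5,"wy":0,"wz":0},
    {"dx":0.03,"dy":0.18,"dz":0.05,"wx":-0.5,"wy":0,"wz":0},
    {"dx":0.03,"dy":0.142,"dz":0.045,"wx":-0.5,"wy":0,"wz":0},
    {"dx":0.03,"dy":0.142,"dz":0.045,"wx":-0.5,"wy":0,"wz":0},
    {"dx":0.03,"dy":0.142,"dz":0.045,"wx":-0.5,"wy":0,"wz":0},
    {"dx":0.03,"dy":0.142,"dz":0.045,"wx":-0.5,"wy":0,"wz":0},
    {"dx":0.03,"dy":0.142,"dz":0.045,"wx":-0.5,"wy":0,"wz":0}
  ]
}}

```text
time_s: 15.2
tcp_pos: [0.6664, -0.231, 0.1554]
eef_rot: [25.4, 89.5, 25.1]
contact_force: [-0.7, -0.7, -0.6]
gripper_width: 0.0003
```

```bash
python3 -c "
from h import *
lensplan(.04)"
```

```text
yaw z -0.27 r 0.0755 y off -0.0206 z 0.1554 tilt [ 0.008  0.004 -1.   ] 15.2 F [-0.7  -0.7  -0.59]
row dy 0.152 dz 0.038 wx -0.5
```

>>> {"name": "arm_command", "arguments": {
  "plan": [
    {"dx":0.15,"dy":0.148,"dz":0,"wx":-0.5,"wy":0,"wz":0},
    {"dx":0.15,"dy":0.148,"dz":0,"wx":-0.5,"wy":0,"wz":0},
    {"dx":0.12,"dy":0.148,"dz":0.02,"wx":-0.5,"wy":0,"wz":0},
    {"dx":0.05,"dy":0.148,"dz":0.03,"wx":-0.5,"wy":0,"wz":0},
    {"dx":0.05,"dy":0.146,"dz":0.03,"wx":-0.5,"wy":0,"wz":0},
    {"dx":0.05,"dy":0.146,"dz":0.03,"wx":-0.5,"wy":0,"wz":0},
    {"dx":0.03,"dy":0.146,"dz":0.03,"wx":-0.5,"wy":0,"wz":0},
    {"dx":0.03,"dy":0.146,"dz":0.03,"wx":-0.5,"wy":0,"wz":0},
    {"dx":0.03,"dy":0.146,"dz":0.03,"wx":-0.5,"wy":0,"wz":0},
    {"dx":0.03,"dy":0.146,"dz":0.03,"wx":-0.5,"wy":0,"wz":0}
  ]
}}

```text
time_s: 16.03
tcp_pos: [0.6746, -0.197, 0.1604]
eef_rot: [-29.2, 88.4, -4.9]
contact_force: [-0.4, -0.4, 1.1]
gripper_width: 0.0003
```

```bash
python3 -c "
from h import *
lensplan(.04)"
```

```text
yaw z 24.27 r 0.0815 y off -0.0225 z 0.1604 tilt [ 0.028 -0.002 -1.   ] 16.0333 F [-0.42 -0.39  1.06]
row dy 0.164 dz 0.042 wx -0.5
```

>>> {"name": "arm_command", "arguments": {
  "plan": [
    {"dx":0.35,"dy":0,"dz":-0.2,"wx":0,"wy":0.18,"wz":0},
    {"dx":0.35,"dy":0,"dz":-0.2,"wx":0,"wy":0.18,"wz":0},
    {"dx":0,"dy":0,"dz":0,"wx":0,"wy":0,"wz":0}
  ]
}}

```text
time_s: 16.28
tcp_pos: [0.6691, -0.1993, 0.1497]
eef_rot: [-95.9, 89.0, -71.5]
contact_force: [0.1, 0.2, -1.0]
gripper_width: 0.0008
```

```bash
python3 -c "
from h import *
lensplan(.04)
snap('9',qs=[('pin_top',.056),('lens_pivot',.15),('lens_centre',.15)])"
```

```text
yaw z 24.37 r 0.0756 y off -0.0225 z 0.1497 tilt [ 0.005 -0.016 -1.   ] 16.2833 F [ 0.13  0.21 -0.97]
row dy 0.152 dz 0.042 wx -0.5
wrist pin_top [434.3 158.1] 0.82 [ 0.5668 -0.0661  0.056 ]
wrist lens_pivot [301.2 105.9] 0.84 [ 0.5924 -0.2087  0.15  ]
wrist lens_pivot [352.3 217.8] 0.3 [ 0.6331 -0.1573  0.15  ]
```

View pics/wrist_9.png

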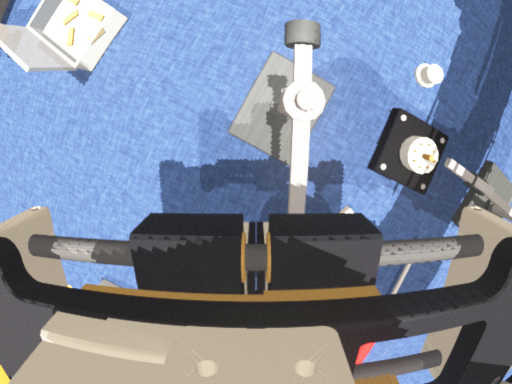

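>>> {"name": "arm_command", "arguments": {
  "plan": [
    {"dx":0.08,"dy":0.15,"dz":0,"wx":-0.5,"wy":0.03,"wz":0},
    {"dx":0.08,"dy":0.148,"dz":0,"wx":-0.5,"wy":0.03,"wz":0},
    {"dx":0.08,"dy":0.148,"dz":0,"wx":-0.5,"wy":0.03,"wz":0},
    {"dx":0.08,"dy":0.146,"dz":0.02,"wx":-0.5,"wy":0.03,"wz":0},
    {"dx":0.08,"dy":0.146,"dz":0.02,"wx":-0.5,"wy":0.03,"wz":0},
    {"dx":0.08,"dy":0.146,"dz":0.02,"wx":-0.5,"wy":0.03,"wz":0},
    {"dx":0.08,"dy":0.146,"dz":0.02,"wx":-0.5,"wy":0.03,"wz":0},
    {"dx":0.08,"dy":0.146,"dz":0.02,"wx":-0.5,"wy":0.03,"wz":0}
  ]
}}

```text
time_s: 17.15
tcp_pos: [0.6618, -0.1811, 0.1403]
eef_rot: [-135.9, 88.3, -92.7]
contact_force: [0.7, -0.2, -0.0]
gripper_width: 0.0005
```

```bash
python3 -c "
from h import *
lensplan(.04)"
```

```text
yaw z 43.16 r 0.0714 y off -0.0274 z 0.1403 tilt [-0.001 -0.029 -1.   ] 17.15 F [ 0.72 -0.23 -0.  ]
row dy 0.144 dz 0.052 wx -0.5
```

>>> {"name": "arm_command", "arguments": {
  "plan": [
    {"dx":-0.18,"dy":0.15,"dz":0.05,"wx":-0.1,"wy":-0.12,"wz":0.13},
    {"dx":-0.18,"dy":0.15,"dz":0.05,"wx":-0.1,"wy":-0.12,"wz":0.13},
    {"dx":0.02,"dy":0.15,"dz":0.04,"wx":-0.5,"wy":0,"wz":0},
    {"dx":0.02,"dy":0.15,"dz":0.04,"wx":-0.5,"wy":0,"wz":0},
    {"dx":0.02,"dy":0.15,"dz":0.04,"wx":-0.5,"wy":0,"wz":0},
    {"dx":0.02,"dy":0.15,"dz":0.04,"wx":-0.5,"wy":0,"wz":0},
    {"dx":0.02,"dy":0.15,"dz":0.04,"wx":-0.5,"wy":0,"wz":0},
    {"dx":0.02,"dy":0.15,"dz":0.04,"wx":-0.5,"wy":0,"wz":0}
  ]
}}

```text
time_s: 17.82
tcp_pos: [0.6495, -0.1601, 0.1494]
eef_rot: [12.8, 89.5, 70.7]
contact_force: [0.3, -0.6, 0.2]
gripper_width: 0.0002
```

```bash
python3 -c "
from h import *
lensplan(.04)"
```

```text
yaw z 57.97 r 0.0733 y off -0.0231 z 0.1494 tilt [ 0.003  0.008 -1.   ] 17.8167 F [ 0.34 -0.65  0.17]
row dy 0.148 dz 0.043 wx -0.5
```

>>> {"name": "arm_command", "arguments": {
  "plan": [
    {"dx":0.04,"dy":0.15,"dz":0.03,"wx":-0.5,"wy":0,"wz":0},
    {"dx":0.04,"dy":0.15,"dz":0.03,"wx":-0.5,"wy":0,"wz":0},
    {"dx":0.03,"dy":0.15,"dz":0.03,"wx":-0.5,"wy":0,"wz":0},
    {"dx":0.03,"dy":0.15,"dz":0.03,"wx":-0.5,"wy":0,"wz":0},
    {"dx":0.03,"dy":0.15,"dz":0.03,"wx":-0.5,"wy":0,"wz":0},
    {"dx":0.03,"dy":0.15,"dz":0.03,"wx":-0.5,"wy":0,"wz":0},
    {"dx":0.03,"dy":0.15,"dz":0.03,"wx":-0.5,"wy":0,"wz":0},
    {"dx":0.03,"dy":0.15,"dz":0.03,"wx":-0.5,"wy":0,"wz":0}
  ]
}}

```text
time_s: 18.48
tcp_pos: [0.6321, -0.1455, 0.1502]
eef_rot: [-23.3, 88.8, 53.2]
contact_force: [0.5, -0.3, -1.0]
gripper_width: 0.0002
```

```bash
python3 -c "
from h import *
lensplan(.04)
snap('10',names=('wrist','top','side'),qs=[('pin_top',.056),('lens_pivot',.15),('lens_centre',.15)])
cv2.imwrite('pics/t10b.png',cv2.resize(cv2.imread('pics/top_10.png')[110:270,180:400],None,fx=3.5,fy=3.5,interpolation=cv2.INTER_CUBIC))
cv2.imwrite('pics/s10b.png',cv2.resize(cv2.imread('pics/side_10.png')[100:260,180:400],None,fx=3.5,fy=3.5,interpolation=cv2.INTER_CUBIC))
"
```

```text
yaw z 76.6 r 0.0723 y off -0.0251 z 0.1502 tilt [ 0.013  0.017 -1.   ] 18.4833 F [ 0.49 -0.33 -0.98]
row dy 0.145 dz 0.047 wx -0.5
wrist lens_pivot [307.  111.4] 0.8 [ 0.5906 -0.2081  0.15  ]
top pin_top [264.  195.5] 0.98 [ 0.5747 -0.0626  0.056 ]
top lens_pivot [319.1 184. ] 0.88 [ 0.5848 -0.2148  0.15  ]
top lens_centre [271.  167.7] 0.7 [ 0.6363 -0.0812  0.15  ]
side pin_top [272.3 194. ] 0.85 [ 0.5683 -0.0731  0.056 ]
side pin_top [273.9 205.9] 0.71 [ 0.526  -0.0302  0.056 ]
side lens_pivot [291.2 150. ] 0.55 [ 0.6017 -0.2145  0.15  ]
side lens_pivot [134.3 282.5] 0.2 [0.5416 0.4762 0.15  ]
side lens_centre [259.3 162. ] 0.91 [ 0.6389 -0.0863  0.15  ]
side lens_centre [244.  212.5] 0.32 [0.5095 0.1285 0.15  ]
```

View pics/wrist_10.png

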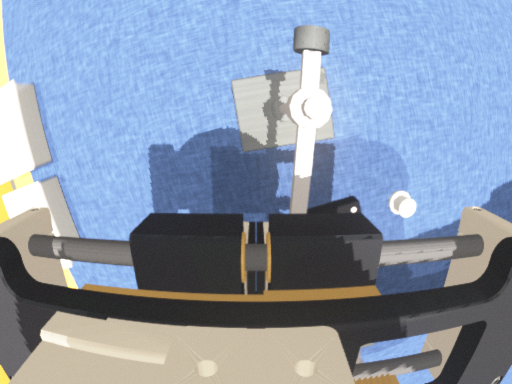

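View pics/s10b.png

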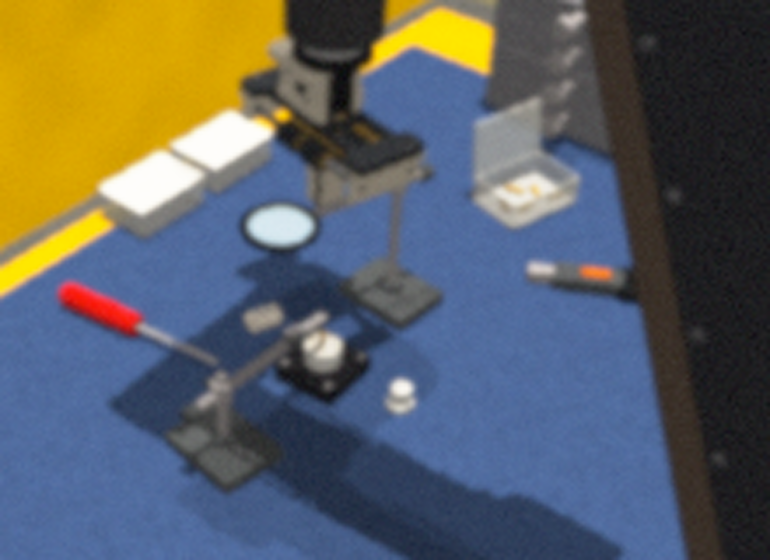

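View pics/t10b.png

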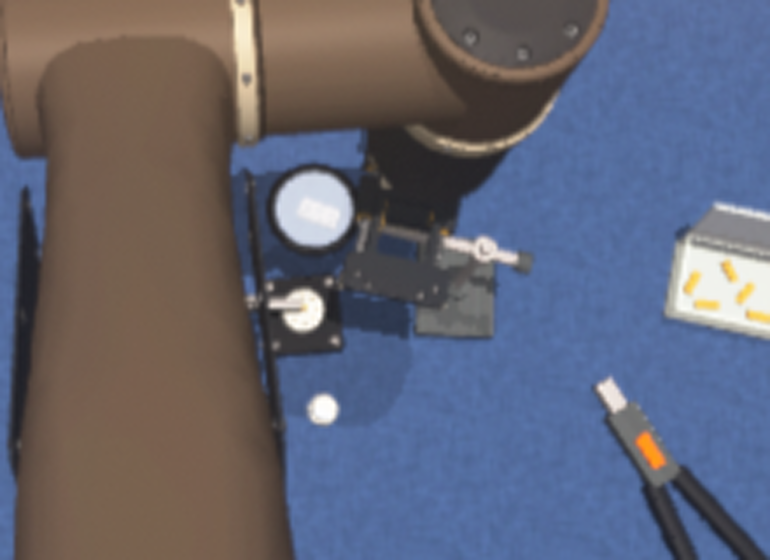

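>>> {"name": "arm_command", "arguments": {
  "plan": [
    {"dx":0.04,"dy":0.16,"dz":0.03,"wx":-0.4,"wy":0.1,"wz":0.05},
    {"dx":0.04,"dy":0.16,"dz":0.03,"wx":-0.4,"wy":0.1,"wz":0.05},
    {"dx":0.03,"dy":0.16,"dz":0.03,"wx":-0.4,"wy":0,"wz":0},
    {"dx":0.03,"dy":0.16,"dz":0.03,"wx":-0.5,"wy":0,"wz":0},
    {"dx":0.03,"dy":0.15,"dz":0.03,"wx":-0.5,"wy":0,"wz":0},
    {"dx":0.03,"dy":0.15,"dz":0.03,"wx":-0.5,"wy":0,"wz":0},
    {"dx":0.03,"dy":0.1,"dz":0.02,"wx":-0.3,"wy":0,"wz":0},
    {"dx":0.02,"dy":0.05,"dz":0.01,"wx":-0.15,"wy":0,"wz":0},
    {"dx":0,"dy":0,"dz":0,"wx":0,"wy":0,"wz":0}
  ]
}}

```text
time_s: 19.83
tcp_pos: [0.6101, -0.1372, 0.1446]
eef_rot: [179.9, 89.8, -87.4]
contact_force: [0.1, -0.7, -0.5]
gripper_width: 0.0006
```

```bash
python3 -c "
from h import *
lensplan(.04)
q=lambda U,V,o:((U+.5)/3.5-.5+180,(V+.5)/3.5-.5+o)
print(at_z('top',q(313,208,110),.15),at_z('side',q(280,227,100),.15))
snap('11',names=('wrist','top','side'),qs=[('lens_centre',.15)])
cv2.imwrite('pics/t11b.png',cv2.resize(cv2.imread('pics/top_11.png')[110:270,180:400],None,fx=3.5,fy=3.5,interpolation=cv2.INTER_CUBIC))
cv2.imwrite('pics/s11b.png',cv2.resize(cv2.imread('pics/side_11.png')[100:260,180:400],None,fx=3.5,fy=3.5,interpolation=cv2.INTER_CUBIC))
"
```

```text
yaw z 92.7 r 0.0718 y off -0.0225 z 0.1446 tilt [ 0.    -0.003 -1.   ] 19.8333 F [ 0.1  -0.65 -0.46]
row dy 0.145 dz 0.042 wx -0.5
[ 0.63242605 -0.07551718  0.15      ] [ 0.62867389 -0.07628956  0.15      ]
top lens_centre [267.9 183. ] 0.83 [ 0.5919 -0.0706  0.15  ]
side lens_centre [267.  171.7] 0.83 [ 0.5845 -0.0621  0.15  ]
```

View pics/wrist_11.png

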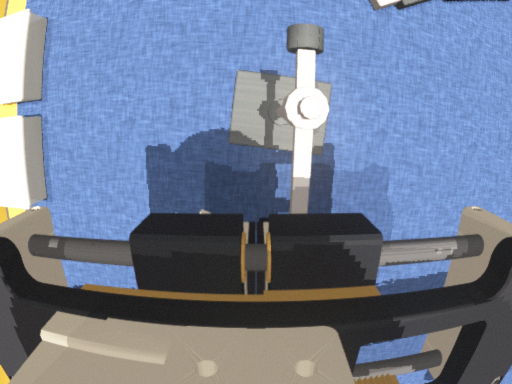

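View pics/s11b.png

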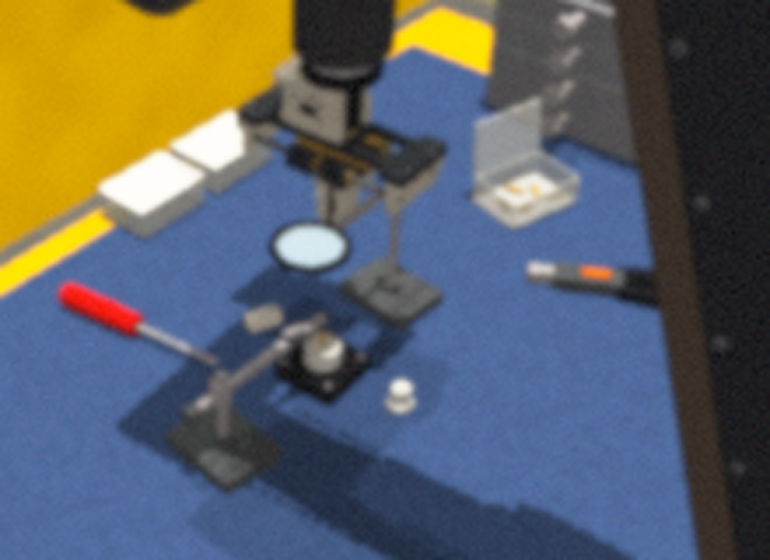

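View pics/t11b.png

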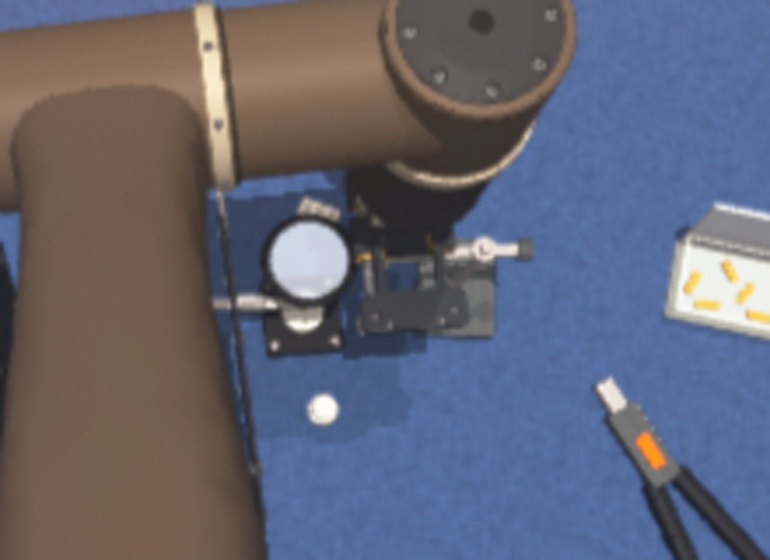

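```bash
python3 -c "
from h import *
q=lambda U,V,o:((U+.5)/3.5-.5+180,(V+.5)/3.5-.5+o)
for X in (at_z('top',q(308,259,110),.152),at_z('side',q(310,246,100),.152)):
  print(X, np.degrees(np.arctan2(*(X[:2]-LP)[::-1])),np.hypot(*(X[:2]-LP)))
m=load('11');a=wat_z((301,190),.154,m);b=wat_z((306,55),.154,m);print(np.degrees(np.arctan2(*(a-b)[:2][::-1])))
print(proj('top',[.5675,-.069,.152]),proj('side',[.5675,-.069,.152]))
"
```

```text
[ 0.58963001 -0.06967367  0.152     ] 90.55935297972309 0.14033301496554912
[ 0.58596695 -0.07002438  0.152     ] 92.05927406963399 0.14006607614004454
91.41520259867471
[267.71298    191.34742574] [272.36328653 172.3246923 ]
```

>>> {"name": "arm_command", "arguments": {
  "plan": [
    {"dx":0,"dy":0.11,"dz":0.02,"wx":-0.375,"wy":0,"wz":0},
    {"dx":0,"dy":0.11,"dz":0.02,"wx":-0.375,"wy":0,"wz":0},
    {"dx":0,"dy":0.11,"dz":0.02,"wx":-0.375,"wy":0,"wz":0},
    {"dx":0,"dy":0.07,"dz":0.02,"wx":-0.25,"wy":0,"wz":0},
    {"dx":0,"dy":0.03,"dz":0.01,"wx":-0.1,"wy":0,"wz":0},
    {"dx":0,"dy":0,"dz":0,"wx":0,"wy":0,"wz":0}
  ]
}}

```text
time_s: 20.63
tcp_pos: [0.6024, -0.1363, 0.1444]
eef_rot: [-163.6, 89.8, -64.0]
contact_force: [-0.3, -0.6, 0.2]
gripper_width: 0.0002
```

```bash
cat >> h.py <<'E'
def lenslook(tag):
    snap(tag,names=('wrist','top','side'),qs=[('lens_centre',.15)])
    cv2.imwrite(f'pics/t{tag}b.png',cv2.resize(cv2.imread(f'pics/top_{tag}.png')[150:230,210:350],None,fx=5,fy=5,interpolation=cv2.INTER_CUBIC))
    cv2.imwrite(f'pics/s{tag}b.png',cv2.resize(cv2.imread(f'pics/side_{tag}.png')[140:230,210:340],None,fx=5,fy=5,interpolation=cv2.INTER_CUBIC))
E
python3 -c "
from h import *
lensplan(.04)
lenslook('12')
"
```

```text
yaw z 99.55 r 0.0708 y off -0.0235 z 0.1444 tilt [ 0.001 -0.003 -1.   ] 20.6333 F [-0.32 -0.58  0.23]
row dy 0.143 dz 0.044 wx -0.5
top lens_centre [267.1 189.2] 0.94 [ 0.5741 -0.0676  0.15  ]
side lens_centre [274.6 171.6] 0.75 [ 0.5661 -0.0789  0.15  ]
```

View pics/wrist_12.png

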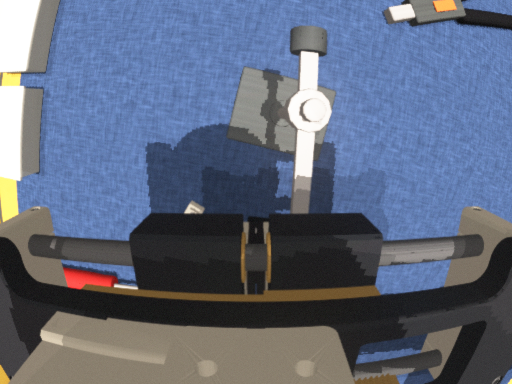

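View pics/s12b.png

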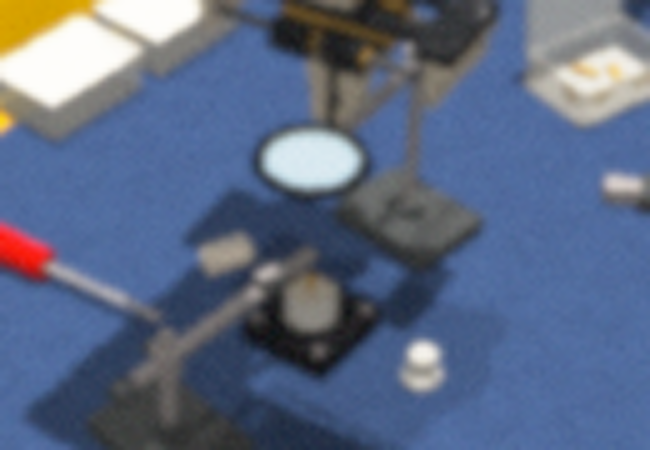

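View pics/t12b.png

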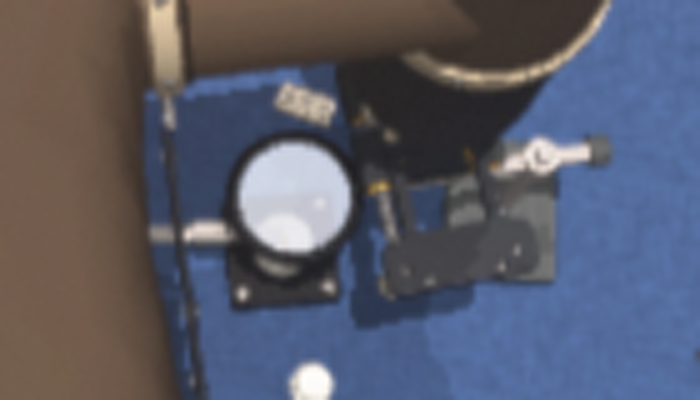

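```bash
python3 -c "
from h import *
LP=np.array([.5905,-.210])
for Z in (.15,.1545):
 for X in (at_z('top',(268.6,189),Z),at_z('side',(272.2,171.6),Z)):
  print(X, np.degrees(np.arctan2(*(X[:2]-LP)[::-1])),np.hypot(*(X[:2]-LP)))
m=load('12');a=wat_z((302,190),.154,m);b=wat_z((309.5,55),.154,m);print(np.degrees(np.arctan2(*(a-b)[:2][::-1])),a,b,wat_z((315,111),.172,m))
# detect glass by colour in top & side
for n,box in(('top',(170,215,255,285)),('side',(160,185,255,290))):
  im=cv2.imread(f'pics/{n}_12.png').astype(int);v0,v1,u0,u1=box
  s=im[v0:v1,u0:u1]; mk=((s.min(2)>115)).astype(np.uint8)
  k,l,st,ce=cv2.connectedComponentsWithStats(mk); i=1+st[1:,4].argmax(); c=cv2.findContours((l==i).astype(np.uint8),0,1)[0][0]
  e=cv2.fitEllipse(cv2.convexHull(c)); print(n,st[i],ce[i]+[u0,v0],e); 
  p=np.array(e[0])+[u0,v0]; print([at_z(n,p,z).round(4) for z in(.15,.1545)])
"
```

```text
[ 0.57457358 -0.07187015  0.15      ] 96.57717918881234 0.13904498006054947
[ 0.57201872 -0.07370018  0.15      ] 97.72180319835462 0.13754707257024942
[ 0.57361635 -0.07160444  0.1545    ] 96.95546190399632 0.13942162116517257
[ 0.56832293 -0.06907553  0.1545    ] 98.94320707503726 0.1426587822653464
97.24509657282952 [ 0.58519331 -0.17207707  0.154     ] [ 0.59336498 -0.23635558  0.154     ] [ 0.58982113 -0.20945568  0.172     ]
top [  3   8  22  23 396] [268.38888889 189.00505051] ((13.379502296447754, 19.009136199951172), (22.093257904052734, 22.203651428222656), 90.64381408691406)
[array([ 0.5746, -0.0712,  0.15  ]), array([ 0.5736, -0.071 ,  0.1545])]
side [  7   6  20  12 192] [271.75       171.46354167] ((16.730876922607422, 11.473187446594238), (12.244723320007324, 19.27891731262207), 91.7574234008789)
[array([ 0.5736, -0.0732,  0.15  ]), array([ 0.5699, -0.0686,  0.1545])]
```

>>> {"name": "arm_command", "arguments": {
  "plan": [
    {"dx":0,"dy":0.06,"dz":0.01,"wx":-0.2,"wy":0,"wz":0},
    {"dx":0,"dy":0.06,"dz":0.01,"wx":-0.2,"wy":0,"wz":0},
    {"dx":0,"dy":0,"dz":0,"wx":0,"wy":0,"wz":0}
  ]
}}

```text
time_s: 21.18
tcp_pos: [0.6001, -0.1363, 0.1442]
eef_rot: [-162.1, 89.8, -60.5]
contact_force: [0.5, -0.1, 0.6]
gripper_width: 0.0005
```

```bash
python3 -c "
from h import *
lensplan(.04)
lenslook('13')
for n,box in(('top',(170,215,255,285)),('side',(160,185,255,290))):
  im=cv2.imread(f'pics/{n}_13.png').astype(int);v0,v1,u0,u1=box
  s=im[v0:v1,u0:u1]; mk=((s.min(2)>115)).astype(np.uint8)
  k,l,st,ce=cv2.connectedComponentsWithStats(mk); i=1+st[1:,4].argmax(); c=cv2.findContours((l==i).astype(np.uint8),0,1)[0][0]
  e=cv2.fitEllipse(cv2.convexHull(c)); print(n,st[i],ce[i]+[u0,v0],e); 
  p=np.array(e[0])+[u0,v0]; print([at_z(n,p,z).round(4) for z in(.15,.1545)])
"
```

```text
yaw z 101.54 r 0.0704 y off -0.0237 z 0.1442 tilt [ 0.001 -0.003 -1.   ] 21.1833 F [ 0.54 -0.13  0.63]
row dy 0.142 dz 0.044 wx -0.5
wrist lens_centre [281.5 113.4] 0.46 [ 0.6014 -0.2064  0.15  ]
top lens_centre [270.6 192.4] 0.95 [ 0.5647 -0.0771  0.15  ]
side lens_centre [274.6 169.4] 0.9 [ 0.5737 -0.0881  0.15  ]
side lens_centre [194.5 332.3] 0.35 [0.3386 0.4655 0.15  ]
top [  3  10  23  22 393] [268.63104326 190.49109415] ((13.70994758605957, 20.506132125854492), (22.044740676879883, 22.243377685546875), 98.1764907836914)
[array([ 0.5702, -0.072 ,  0.15  ]), array([ 0.5693, -0.0717,  0.1545])]
side [  9   6  20  13 196] [273.1122449  171.90306122] ((18.14506721496582, 11.913923263549805), (12.323060989379883, 19.42790985107422), 91.65612030029297)
[array([ 0.5686, -0.0744,  0.15  ]), array([ 0.5649, -0.0698,  0.1545])]
```

View pics/wrist_13.png

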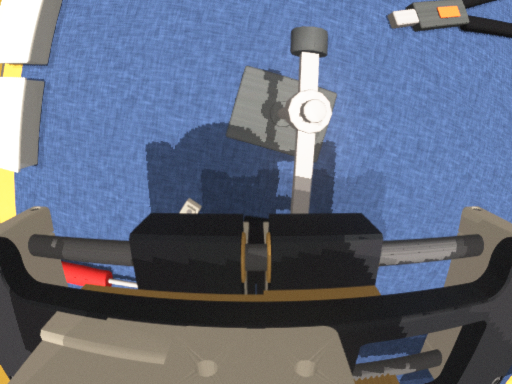

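>>> {"name": "arm_command", "arguments": {
  "plan": [
    {"dx":0,"dy":-0.5,"dz":0,"wx":0,"wy":0,"wz":0},
    {"dx":0,"dy":-0.8,"dz":0,"wx":0,"wy":0,"wz":0},
    {"dx":0,"dy":-0.8,"dz":0,"wx":0,"wy":0,"wz":0},
    {"dx":-1,"dy":0,"dz":0,"wx":0,"wy":0,"wz":0},
    {"dx":-1,"dy":0,"dz":0,"wx":0,"wy":0,"wz":0},
    {"dx":-1,"dy":0,"dz":0,"wx":0,"wy":0,"wz":0},
    {"dx":-1,"dy":0,"dz":0,"wx":0,"wy":0,"wz":0},
    {"dx":-1,"dy":0,"dz":0,"wx":0,"wy":0,"wz":0},
    {"dx":-1,"dy":0,"dz":0,"wx":0,"wy":0,"wz":0},
    {"dx":0,"dy":0,"dz":0,"wx":0,"wy":0,"wz":0}
  ]
}}

```text
time_s: 22.32
tcp_pos: [0.6466, -0.1269, 0.2666]
eef_rot: [120.9, 89.6, -137.7]
contact_force: [0.2, 0.0, 1.8]
gripper_width: 0.0003
```

```bash
python3 -c "
from h import *
go([.65,.03,.28],90,10)
"
```

```text
[ 0.6466 -0.1269  0.2666] [-0.005 -0.004 -1.   ] 22.3167 [0.2 0.  1.8]
0 shift [-0.07 -0.17  0.77] turn [ 0.25 -0.   -0.01]
1 shift [-0.07 -0.16  0.77] turn [ 0.25 -0.   -0.01]
2 shift [-0.07 -0.14  0.77] turn [ 0.25 -0.   -0.01]
3 shift [-0.07 -0.13  0.77] turn [ 0.25 -0.   -0.01]
4 shift [-0.07 -0.11  0.78] turn [ 0.25 -0.   -0.01]
5 shift [-0.07 -0.09  0.78] turn [ 0.25 -0.   -0.01]
6 shift [-0.07 -0.08  0.78] turn [ 0.25 -0.   -0.01]
7 shift [-0.07 -0.06  0.78] turn [ 0.25 -0.   -0.01]
8 shift [-0.07 -0.05  0.78] turn [ 0.25 -0.   -0.01]
9 shift [-0.07 -0.03  0.78] turn [ 0.25 -0.   -0.01]
```

>>> {"name": "arm_command", "arguments": {
  "plan": [
    {"dx":-0.07,"dy":0.2,"dz":0.85,"wx":0.25,"wy":0,"wz":0},
    {"dx":-0.07,"dy":0.22,"dz":0.85,"wx":0.25,"wy":0,"wz":0},
    {"dx":-0.07,"dy":0.25,"dz":0.85,"wx":0.25,"wy":0,"wz":0},
    {"dx":-0.07,"dy":0.27,"dz":0.85,"wx":0.25,"wy":0,"wz":0},
    {"dx":-0.07,"dy":0.3,"dz":0.85,"wx":0.25,"wy":0,"wz":0},
    {"dx":-0.07,"dy":0.32,"dz":0.85,"wx":0.25,"wy":0,"wz":0},
    {"dx":-0.07,"dy":0.35,"dz":0.85,"wx":0.25,"wy":0,"wz":0},
    {"dx":-0.07,"dy":0.37,"dz":0.85,"wx":0.25,"wy":0,"wz":0},
    {"dx":-0.07,"dy":0.4,"dz":0.85,"wx":0.25,"wy":0,"wz":0},
    {"dx":-0.07,"dy":0.4,"dz":0.7,"wx":0.25,"wy":0,"wz":0},
    {"dx":0,"dy":0,"dz":0,"wx":0,"wy":0,"wz":0}
  ]
}}

```text
time_s: 23.23
tcp_pos: [0.5695, 0.0405, 0.2796]
eef_rot: [146.1, 89.7, -124.7]
contact_force: [-0.8, -0.3, -0.1]
gripper_width: 0.0005
```

```bash
python3 -c "
from h import *
P,R,s=pose();print(P,R[:,2].round(3),s['time_s'])
m=r.camera_model('wrist');print(-m['R'].T@m['t'],m['R'][2])
snap('14',names=('wrist','side'),qs=[('lens_centre',.15),('pin_top',.056),('clip_tip',.078),('lens_pivot',.15),('clip_pivot',.078)])
cv2.imwrite('pics/w14b.png',cv2.resize(cv2.imread('pics/wrist_14.png')[0:230,90:370],None,fx=2.6,fy=2.6,interpolation=cv2.INTER_CUBIC))
cv2.imwrite('pics/s14b.png',cv2.resize(cv2.imread('pics/side_14.png')[140:240,210:340],None,fx=5,fy=5,interpolation=cv2.INTER_CUBIC))
"
```

```text
[0.56949049 0.04048925 0.27963705] [ 0.015  1.    -0.004] 23.2333
[ 0.56859324 -0.02671313  0.42793926] [-1.87946147e-04  2.49743127e-01 -9.68312106e-01]
wrist lens_centre [258.9  68.1] 0.96 [ 0.5637 -0.0728  0.15  ]
wrist clip_pivot [254.1 196.5] 0.61 [0.5704 0.0691 0.078 ]
side lens_centre [272.4 170.1] 0.87 [ 0.5767 -0.0804  0.15  ]
side lens_centre [242.3 210.9] 0.27 [0.5178 0.1269 0.15  ]
side pin_top [271.  192.4] 0.53 [ 0.5771 -0.0767  0.056 ]
side clip_tip [271.1 189.6] 0.57 [ 0.57  -0.068  0.078]
side lens_pivot [292.5 152.3] 0.7 [ 0.5896 -0.2061  0.15  ]
side clip_pivot [244.4 213.3] 0.75 [0.5591 0.0762 0.078 ]
```

View pics/w14b.png

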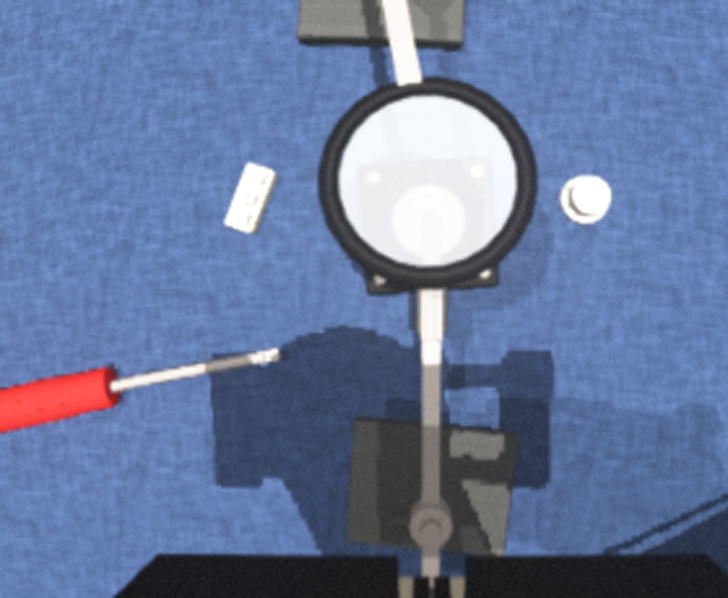

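View pics/s14b.png

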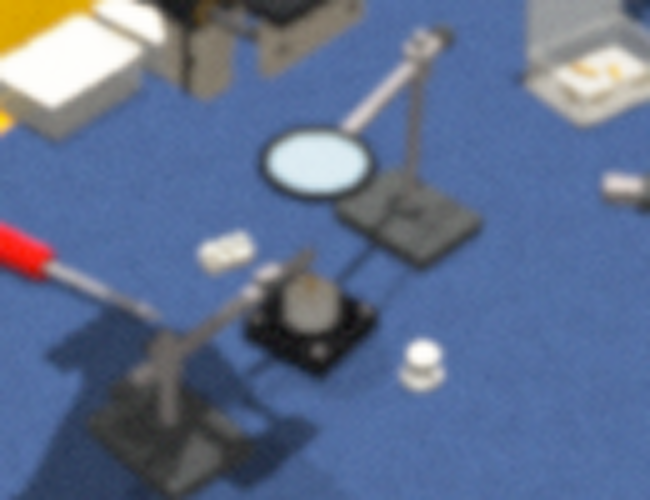

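```bash
python3 -c "
from h import *
m=load('14');q=lambda U,V:((U+.5)/2.6-.5+90,(V+.5)/2.6-.5)
for k,U,V,z in[('rim',428.5,179,.152),('glass',428,181,.1545),('connector top',429,219,.04),('jaw',430,300,.082),('bar',431,400,.082),('post',431.5,527,.1)]: print(k,wat_z(q(U,V),z,m).round(4))
print(((wproj([.5675,-.069,.056],m)+.5-[90,0])*2.6-.5))
cv2.imwrite('pics/w14c.png',cv2.resize(cv2.convertScaleAbs(cv2.imread('pics/wrist_14.png')[30:120,210:300],alpha=2.5,beta=-350),None,fx=6.5,fy=6.5,interpolation=cv2.INTER_CUBIC))
"
```

```text
rim [ 0.5677 -0.0721  0.152 ]
glass [ 0.5679 -0.071   0.1545]
connector top [ 0.5674 -0.0701  0.04  ]
jaw [ 0.5677 -0.029   0.082 ]
bar [0.5679 0.016  0.082 ]
post [0.5686 0.0701 0.1   ]
[428.92993244 217.60042884]
```

View pics/w14c.png

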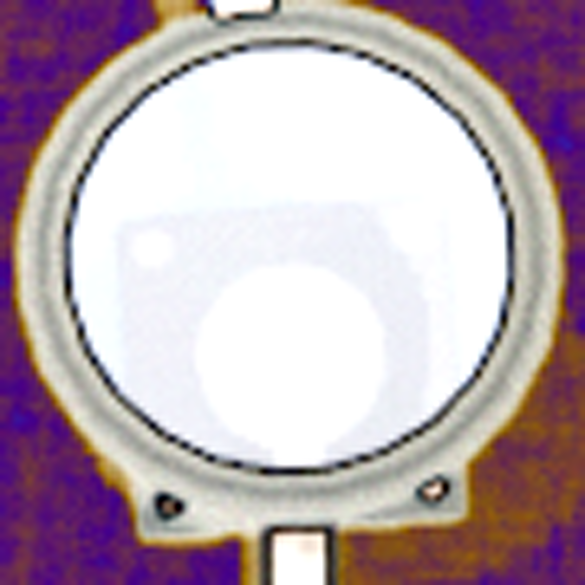

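```bash
python3 -c "
from h import *
print(r.close_job()); s=r.get_state(); print(s['time_s'],s['tcp_pos'],s['contact_force'])
"
```

```text
the job is handed in; nothing more can be done
None
the job is handed in; nothing more can be done
```

The job is done and handed in at about 23.5 s. I pushed the clip arm round first until its tip was over the pin, then the lens arm, both with the closed fingertips. The hand finished clear, with the fingertips at about 27 cm, more than 9 cm above the taller post.

**Last checks (wrist picture from almost directly above):**
- **Sideways:** the connector's centre was at x = 0.567 m, with the clip arm's line and the lens centre both at 0.568 m. All three agree to within about 1 mm.
- **Along the arms:** before I backed off, the clip tip measured about 2.5 mm short of the pin. The lens centre ended 1–2 mm from it. A push cannot change either, because each arm's length and post are fixed.
- **Stands and bystanders:** I saw no movement of the stands, the block or the other things. The clip post read about 3 mm differently in y (0.070 m against 0.073 m), which I put down to measuring error.

**What disagreed:** the networks' spots for the lens from the top and side cameras scattered by up to about 2 cm. I relied instead on my own fits to those pictures and on the wrist view. The clip tip could not be seen sharply through the lens at the end. Its last clear view was before the lens was moved, and in the last picture the clip arm still pointed straight at the pin.

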